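# Put the cut fruit away in the chilled well

## Robot

A 6-joint arm with a two-finger parallel gripper is mounted at the origin on the work surface. World frame = base frame: x ahead of the robot, y to its left, z up, the work surface at z = 0. Lengths are in m, angles in rad, forces in N, time in s.
With the tool pointing down it reaches from about 0.35 to 0.775 m from the base axis. Payload 5.5 kg.
Tool frame: the origin (TCP) lies midway between the tips of the shut fingers; the grasp point (between the pads) lies grip_point_offset behind it (grip_point_offset is the distance from the TCP to the grasp point, in m); z points along the fingers, y is the direction in which the jaws open and shut (so a half turn about z gives the same grasp; the last joint's range is limited). The gripper opens to 85 mm and grips with 20 to 120 N. Pads are 22 mm wide; open, the fingers measure 114 mm over their backs; the gripper's body (76 mm by 85 mm) begins 54 mm behind the grasp point. The pads swing forward as they close: fully open they stand 13 mm farther back than shut.
Start: joints at [-1.386, 0.313, 0.046, 1.304, 0, 1.431], TCP at [0.183, -0.545, 0.231] pointing down, gripper open.
Joint ranges: [-2.76, 2.76], [-0.86, 1.69], [-1.03, 1.26], [-2.2, 2.34], [-1.47, 1.5], [-3.14, 3.14]. Speed limits (rad/s): [2.57, 2.57, 3.14, 3.14, 3.14, 3.14].

## Interface

Orientations are given as a unit quaternion [w, x, y, z].
In Python, from workcell import * gives the robot as it stands.
- The arm moves only by the tool send_rows, never from a script. Its argument "series" is one flat list of numbers, 7 for each row, row after row: the shift along the tool's x, y, z in cm, then the turn, a rotation vector about the tool's x, y, z in degrees, then the opening, from 0 (shut) to 1 (fully open). A call has 1 to 10 rows; each row is the pose to reach, as a shift and turn from the pose commanded when the call began, along the tool's axes at that moment; what a row does not reach only later rows make up. A row lasts 1/12 s, in which the tool goes at most 41.7 mm and 7.16 degrees, less where a joint would pass 70% of its speed; a pose out of reach is approached as far as the arm can. A call with a gripper value outside its range is refused whole. The fingers move at their own pace and stop on an object; "newtons" is the grip in N (left out, the last holds). Time passes only in rows, so rows that repeat a pose let the fingers close. It gives the time, the measured TCP pose, the force and the opening at its end, in the units of the state.
- get_state(): the state, without advancing time (a new reading comes with each control period).
- read_camera(name): name is "scene" or "top" or "wrist"; returns the picture (400x640x3 uint8, blue, green, red); there is no depth.
- camera_info(name): a dict with "K" (3x3 intrinsics, pixels), "xyz" and "attitude" of the camera in the world. Camera axes: x right, y down, z forward; pixel columns grow to the right and rows downward; lengths in m; the calibration is good to about 2 mm. A picture is of the moment at which its call begins: read the wrist's pose just before it. camera_info takes no time and is no camera call; for the wrist camera it gives the pose at the moment of the call.
- hand_in(): hands the job in, once; it reports no verdict.
Trained networks look in the newest picture that a camera, given by its name, has taken for a name from the list of things; names that differ only in an ending like _2 or _b are one class to them, and where a whole thing is asked for, a point or a joint stands for the part that bears it (a point fixed in the world has none). Each returns a list of dicts, best first, with "p" (0 to 1); they miss things now and then, are a little off and sometimes report something else, mostly with a low value. They report only what shows in the picture. A call takes as long as a camera call.
- silhouettes(camera, label): "pixels" (400x640 bool, what is visible of it) and "box" ([left, top, width, height] in pixels, round what is visible of it).
The state is a dict: "clock": time; "joint_pos": joint angles; "qvel": joint speeds; "tau": joint torques, N m; "tcp_pos": TCP position; "orientation": TCP orientation; "wrist_force": force on the tool from outside, world axes, zero at the start; "ft_torque": the same for the moment, N m; "finger_gap": finger opening in m.
Only numpy, scipy, OpenCV 4.12 (cv2) and the standard library are available. Lean on these libraries where they do the work, as an engineer would, in place of code of your own. Each camera call takes 0.05 s, during which the arm holds its last target. There are 200 camera calls.

## Task

Put the cut fruit away in the chilled well: wind its cover open click by click with the T-bar until there is an open bay for every tub (two or three), snap a clip lid fully down onto each tub, and carry each tub level into a bay of its own so that it stands flat on the floor. Only when all are in, flip the pawl over clear of the ratchet, turn the T-bar back until the cover is fully shut, and flip the pawl back down onto the ratchet. Work the cover only by its T-bar, never pushing on its leaves, keep the tubs upright all the time, and leave the other things on the bar where they are.

Things in the scene. Friction and masses are not known exactly. Their poses are not given: they have to be found in the camera images.
- well: Chilled well, a fixed steel trough: 160 mm deep (x), 408 long (y). Origin: centre of its underside on the bar; x away from the robot, y to its left, turned up to 9 deg. On the +y side three bays, 144 (x) x 80 (y) mm, parted by ribs 20 mm high, under a sliding cover; walls 114 mm high. On the -y side (y -56 to -204 mm) a housing, its top 122 mm up, carries the winder and the pawl.
- bay1 (a point): Middle of the floor of the bay farthest from the housing, 12 mm above the bar; the first bay to be uncovered. Axes as the well's. A tub stands in a bay with its length along the well's x.
- bay2 (a point): Middle of the floor of the middle bay, 84 mm from bay 1; the second to be uncovered.
- bay3 (a point): Middle of the floor of the bay next to the housing; the third to be uncovered.
- leaf_a: Front leaf of the cover, 150 (x) x 130 (y) x 4 mm, its top 104 mm above the bar; origin at its centre. The winder slides it to the well's -y, under the housing, by 84 mm a click. It clears the grip bar of a lidded tub standing flat in a bay by 7 mm. Not to be pushed by hand.
- leaf_b: Rear leaf of the cover, alike, 6 mm higher, which follows at half the travel. Not to be pushed by hand.
- winder (a joint): Angle of the winder, rad: 0 = cover shut (start), growing clockwise seen from above as it opens. It clicks just before each 1.047: 1.047 uncovers bay 1, 2.094 also bay 2, 3.142 all; stop at 3.25. With the pawl down it turns on but not back (it may fall back 0.05 to 0.15 onto the tooth); with the pawl flipped it turns both ways. Friction 0.12 N m; it stays where it is left.
- winder_bar (a point): Middle of the winder's black T-bar, 208 mm above the bar top, on the winder's vertical axis (x 28, y -112 mm in the well's frame). The T-bar is 78 mm long along this point's x, 16 thick along y, 22 high, on a 20 mm stem over a ratchet wheel of 108 mm diameter. At winder 0 its x is turned 90 degrees anticlockwise from the well's x.
- pawl (a joint): Tilt of the pawl, rad: 0.03 to 0.25 = down on the ratchet wheel (start; it rises and drops as teeth pass), 1.6 = flipped over, clear. An L-shaped steel lever (80 g), axis along the well's x, that falls to either side by its weight, going over at about 0.8; 1 to 2 N moves it.
- pawl_pivot (a point): Pawl's pivot, at x -18, y -162 mm in the well's frame, 135 mm above the bar; axes as the well's. Pawl down: its tab (7 mm thick in y, 12 wide) stands up to 48 mm above the pivot, the arm lies to +y. Pushing the tab to -y, 29 mm above the pivot, until 40 mm past the pivot flips it. Then the tab lies to -y and the arm stands: see pawl_arm. The T-bar's top is 84 mm above the pivot.
- tub1_mid (a point): Open fruit tub, white plastic: 112 mm long (x), 60 wide (y), 52 high, walls 3, a bead along the top of each short end (120 mm over the beads); 130 to 290 g; the ends are alike. This point: its centre, 26 mm above its underside. It stands upright on the bar. Two or three of tubs 1 to 3 are there in a run.
- tub2_mid (a point): Tub 2, like tub 1; this point is at its centre, 26 mm above its underside.
- tub3_mid (a point): Tub 3, like tub 1; this point is at its centre, 26 mm above its underside.
- lid1_grip (a point): Grey clip lid, fits any tub, lying right way up: plate 120 (x) x 64 (y) x 5 mm, under it a tapered plug 12 mm deep that centres from 4 mm off, a clip at each short end (134 mm over clips). On top a grip bar 12 thick (x), 46 long (y), 24 high. This point: middle of that bar, 12 mm above the plate, 29 above the bar top as it lies. 80 g. Always three lids; with two tubs one is spare.
- lid2_grip (a point): Lid 2, like lid 1; this point is the middle of its grip bar. A lid pressed straight down on a standing tub with 10 to 25 N drops the last 10 mm and its clips snap under the beads. It is then fully on, this point 43 mm above the tub's centre point, and the tub can be lifted by it.
- lid3_grip (a point): Lid 3, like lid 1; this point is the middle of its grip bar. A lid left unsnapped sits about 10 mm too high and comes off when lifted; with only one end snapped it sits tilted by 2 to 4 degrees and lets the tub hang: press again.
- glass: A drinking glass with a straw, 76 mm across, 110 mm high; leave it alone. Origin: centre of its underside.
- coasters: A stack of teal coasters, 95 mm square, 18 mm high; leave it alone.
- bill_wallet: A black bill wallet with a receipt, 110 x 200 x 10 mm; leave it alone.
- clay_bowl: A teal clay bowl, 80 mm across, 85 mm high; leave it alone.
- coal_tongs: Steel coal tongs, 215 mm long, lying flat, 8 mm high; leave them alone.
- shaker: A steel cocktail shaker, 86 mm across, 197 mm high; leave it alone.
- pawl_arm (a point): Point on the pawl's arm (50 mm long, 10 wide, 6 thick), 40 mm from the pivot. Pawl down: the arm lies to the well's +y, 6 mm above the pivot, its end on the wheel. Flipped: it stands up to 50 mm above the pivot, its -y face 9 mm to the -y side of the pivot; pushing it to +y, 29 mm above the pivot, until 40 mm past the pivot drops the pawl back on the wheel.

How it is judged:
On the way, in this order (a step that is already met when the one before it is completed fails the run):
1. the cover is wound open by two bays or more and the pawl, down on the ratchet, holds it (value of joint winder above 1.95 rad and value of joint pawl below 0.4 rad), for 0.2 s.
2. every tub has a lid snapped on and stands flat in a bay of the well (x of tub1_mid in the frame of well between -0.02 and 0.02 m and y of tub1_mid in the frame of well between -0.05 and 0.19 m and z of each of tub1_mid, tub2_mid, tub3_mid in the frame of well below 0.042 m and angle between each of tub1_mid, tub2_mid, tub3_mid's own z axis and vertical below 0.1 rad and x of tub2_mid in the frame of well between -0.02 and 0.02 m and y of tub2_mid in the frame of well between -0.05 and 0.19 m and x of tub3_mid in the frame of well between -0.02 and 0.02 m and y of tub3_mid in the frame of well between -0.05 and 0.19 m and ((x of lid1_grip in the frame of tub1_mid between -0.005 and 0.005 m and y of lid1_grip in the frame of tub1_mid between -0.006 and 0.006 m and z of lid1_grip in the frame of tub1_mid between 0.038 and 0.0455 m and angle between lid1_grip's own z axis and vertical below 0.1 rad) or (x of lid2_grip in the frame of tub1_mid between -0.005 and 0.005 m and y of lid2_grip in the frame of tub1_mid between -0.006 and 0.006 m and z of lid2_grip in the frame of tub1_mid between 0.038 and 0.0455 m and angle between lid2_grip's own z axis and vertical below 0.1 rad) or (x of lid3_grip in the frame of tub1_mid between -0.005 and 0.005 m and y of lid3_grip in the frame of tub1_mid between -0.006 and 0.006 m and z of lid3_grip in the frame of tub1_mid between 0.038 and 0.0455 m and angle between lid3_grip's own z axis and vertical below 0.1 rad)) and ((x of lid1_grip in the frame of tub2_mid between -0.005 and 0.005 m and y of lid1_grip in the frame of tub2_mid between -0.006 and 0.006 m and z of lid1_grip in the frame of tub2_mid between 0.038 and 0.0455 m and angle between lid1_grip's own z axis and vertical below 0.1 rad) or (x of lid2_grip in the frame of tub2_mid between -0.005 and 0.005 m and y of lid2_grip in the frame of tub2_mid between -0.006 and 0.006 m and z of lid2_grip in the frame of tub2_mid between 0.038 and 0.0455 m and angle between lid2_grip's own z axis and vertical below 0.1 rad) or (x of lid3_grip in the frame of tub2_mid between -0.005 and 0.005 m and y of lid3_grip in the frame of tub2_mid between -0.006 and 0.006 m and z of lid3_grip in the frame of tub2_mid between 0.038 and 0.0455 m and angle between lid3_grip's own z axis and vertical below 0.1 rad)) and ((x of lid1_grip in the frame of tub3_mid between -0.005 and 0.005 m and y of lid1_grip in the frame of tub3_mid between -0.006 and 0.006 m and z of lid1_grip in the frame of tub3_mid between 0.038 and 0.0455 m and angle between lid1_grip's own z axis and vertical below 0.1 rad) or (x of lid2_grip in the frame of tub3_mid between -0.005 and 0.005 m and y of lid2_grip in the frame of tub3_mid between -0.006 and 0.006 m and z of lid2_grip in the frame of tub3_mid between 0.038 and 0.0455 m and angle between lid2_grip's own z axis and vertical below 0.1 rad) or (x of lid3_grip in the frame of tub3_mid between -0.005 and 0.005 m and y of lid3_grip in the frame of tub3_mid between -0.006 and 0.006 m and z of lid3_grip in the frame of tub3_mid between 0.038 and 0.0455 m and angle between lid3_grip's own z axis and vertical below 0.1 rad))), for 0.2 s.
3. then the pawl is flipped over, clear of the ratchet, with the cover still open (value of joint pawl above 1.2 rad and value of joint winder above 1.5 rad), for 0.2 s.
4. then the winder is turned back until the cover is fully shut (value of joint winder below 0.12 rad), for 0.2 s.
At the end, for the whole second after the job is handed in: Every tub that is there stands flat in a bay of the well (not tilted more than 0.1 rad, its underside within 4 mm of the floor), each with a lid snapped fully on (within 2.5 mm of its seat); the cover is shut (winder below 0.12 rad) and the pawl is back down on the ratchet (below 0.4 rad) (all of step 2 and value of joint winder below 0.12 rad and value of joint pawl below 0.4 rad); the robot touches nothing.
It fails at once if a tub is tipped by more than 0.6 rad (angle between any of tub1_mid, tub2_mid, tub3_mid's own z axis and vertical above 0.6 rad).
It fails at once if the fingers push on a leaf of the cover (more than 6 N) (contact force between the fingers and leaf_a above 6 N or contact force between the fingers and leaf_b above 6 N).
It fails at once if another thing on the bar is moved by more than 50 mm (distance of any of glass, coasters, bill_wallet, clay_bowl, coal_tongs, shaker from where it was at the start of the episode above 0.05 m).
Of tub1, tub2, tub3 only 2 to 3 are there at a start; the rules pass over those that are not, and their reading is None.
At some moment in a run one of tub1, lid1, tub2, lid2, tub3, lid3 may be knocked a few centimetres aside while the robot is not near it.
It also fails if it takes over 210 s, if anything falls off the work surface, if the arm or the gripper's body presses on something with over 40 N, if the wrist force passes 120 N, or if a joint passes its speed limit or range.

## Working session

There is one attempt and no reset: what is moved stays moved. The work goes in short steps, Python scripts to look and compute and a tool call to move; the robot and the scene stay as the last step left them, time stands still between calls to the robot, and variables do not carry over. Pictures are saved under pics/ and viewed, about 12 in all and at most 16, crops included, and the job is handed in when it is done.

Besides the shell and the picture viewer there is one more tool, called after "Call:" in YAML: its name, and indented under it one key for each argument. send_rows: Moves the arm, as the interface text tells. Its arguments: {"type":"object","properties":{"series":{"type":"array"},"newtons":{"type":"number"}},"required":["series"]}

```bash
mkdir -p pics; ls
python3 - <<'E'
from workcell import *
import cv2
s=get_state(); print(s)
for n in("scene","top"):
    print(n,camera_info(n)); cv2.imwrite(f"pics/{n}0.png",read_camera(n))
print(camera_info("wrist"))
E
```

```text
pics
{'clock': 0.0, 'joint_pos': array([-1.38558299e+00,  3.14002948e-01,  4.49792677e-02,  1.30359908e+00,
        3.30704870e-05,  1.43121802e+00]), 'qvel': array([ 0.00164659,  0.00092394, -0.00161956, -0.00138398,  0.00100881,
       -0.00090731]), 'tau': array([ 1.02518512e-03, -4.80630970e+01,  2.98530757e+01,  1.96845731e-02,
        6.18316449e-05, -2.42808952e-06]), 'tcp_pos': array([ 0.18340653, -0.54442798,  0.23040754]), 'orientation': array([-9.13356365e-04,  9.86842343e-01,  1.61682886e-01, -4.30459631e-06]), 'wrist_force': array([ 0.18969052, -0.02590621, -0.05332483]), 'ft_torque': array([-0.02869154, -0.05800877, -0.04411054]), 'finger_gap': 0.08555698616302441}
scene {'K': array([[433.50859742,   0.        , 317.67148556],
       [  0.        , 433.50859742, 199.50769052],
       [  0.        ,   0.        ,   1.        ]]), 'xyz': array([1.47656004, 0.24499273, 0.81986443]), 'attitude': array([-0.29321369,  0.56420365,  0.6818016 , -0.36172717])}
top {'K': array([[415.2287682 ,   0.        , 324.81357528],
       [  0.        , 415.2287682 , 198.40881245],
       [  0.        ,   0.        ,   1.        ]]), 'xyz': array([0.21152623, 0.04826117, 1.62552723]), 'attitude': array([ 0.06369023, -0.69449907,  0.71306153, -0.07181814])}
{'K': array([[296.27503096,   0.        , 316.95681323],
       [  0.        , 296.27503096, 197.24985868],
       [  0.        ,   0.        ,   1.        ]]), 'xyz': array([ 0.25519336, -0.52122221,  0.37387321]), 'attitude': array([ 0.12008984,  0.80348602, -0.57653809, -0.08713478])}
```

View pics/top0.png

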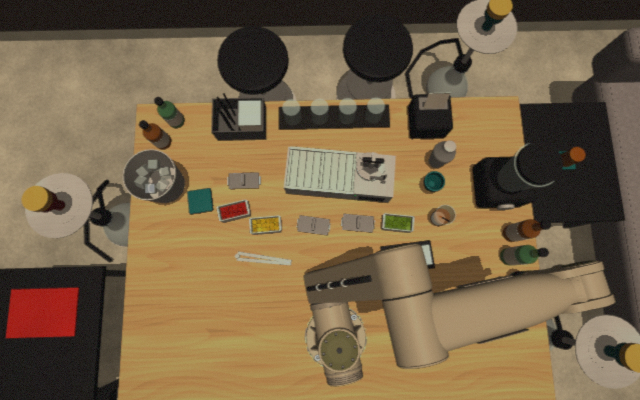

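View pics/scene0.png

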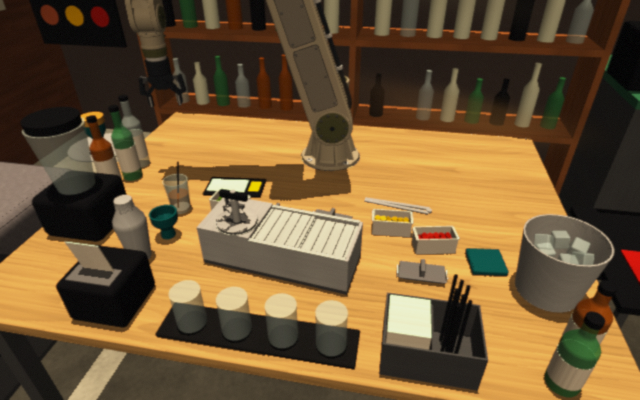

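The top view shows three tubs (red 234,211; yellow 265,225; green 397,222), three lids (243,180; 314,225; 358,222), and the well around (340,173) with the winder at about (372,165). Next I'll turn these into positions.

```bash
cat > h.py <<'E'
from workcell import *
import cv2, numpy as np
from scipy.spatial.transform import Rotation as R
def rot(q): return R.from_quat(np.roll(q,-1))
def p2w(ci,uv,z):
    d=np.linalg.inv(ci["K"])@np.array([uv[0],uv[1],1.]); d=rot(ci["attitude"]).apply(d)
    return ci["xyz"]+d*(z-ci["xyz"][2])/d[2]
def w2p(ci,p):
    c=rot(ci["attitude"]).inv().apply(np.asarray(p)-ci["xyz"]); c=(ci["K"]@c.T).T
    return c[...,:2]/c[...,2:]
def rect(ci,mask,z):
    c=max(cv2.findContours(mask.astype(np.uint8),cv2.RETR_EXTERNAL,cv2.CHAIN_APPROX_NONE)[0],key=len)[:,0,:]
    w=np.array([p2w(ci,p,z)[:2] for p in c])*1000
    (x,y),(a,b),t=cv2.minAreaRect(w.astype(np.float32))
    if a<b: a,b,t=b,a,t+90
    return round(x),round(y),round(a),round(b),round((t+90)%180-90,1)
def rel(pos,yaw,opening=None):
    """shift cm in tool axes and turn to reach pos (TCP) tool down with tool x at world yaw (rad); mod pi"""
    s=get_state(); r=rot(s["orientation"])
    best=None
    for k in(0,np.pi,-np.pi):
        t=R.from_euler('z',yaw+k)*R.from_euler('x',np.pi)
        v=(r.inv()*t).as_rotvec(degrees=True)
        if best is None or np.linalg.norm(v)<np.linalg.norm(best): best=v
    return np.round(r.inv().apply(np.asarray(pos)-s["tcp_pos"])*100,2),np.round(best,2)
E
python3 - <<'E'
from h import *
ci=camera_info("top"); read_camera("top")
for l,z in(("tub1_mid",.052),("lid1_grip",.017),("well",.114),("winder_bar",.2),("pawl",.15),("leaf_a",.104),("glass",.05),("clay_bowl",.04),("shaker",.1),("coasters",.018)):
    for d in silhouettes("top",l)[:5]:
        print(l,round(d["p"],2),d["box"],rect(ci,d["pixels"],z))
E
```

```text
tub1_mid 0.97 [249.2, 211.8, 32.7, 25.8] (419, 258, 119, 73, -88.7)
lid1_grip 0.93 [295.1, 217.3, 34.4, 18.3] (420, 75, 129, 64, 80.3)
well 0.6 [284.7, 147.8, 112.3, 53.6] (599, -30, 409, 190, 83.3)
winder_bar 0.69 [340.2, 211.5, 33.9, 19.4] (402, -78, 118, 60, 84.4)
winder_bar 0.63 [352.7, 151.5, 33.6, 28.6] (604, -136, 107, 99, -46.4)
winder_bar 0.39 [320.6, 152.0, 35.7, 37.8] (585, -17, 134, 124, -6.9)
pawl 0.63 [283.7, 145.1, 111.5, 57.1] (590, -28, 399, 186, 83.3)
pawl 0.63 [236.6, 252.7, 50.6, 13.3] (289, 254, 192, 30, 82.5)
pawl 0.56 [369.3, 177.1, 16.9, 2.9] (569, -168, 56, 18, -86.9)
pawl 0.24 [219.8, 198.7, 30.2, 24.1] (461, 359, 111, 66, -77.0)
leaf_a 0.75 [285.8, 151.6, 35.9, 34.7] (624, 101, 141, 121, -7.1)
leaf_a 0.7 [320.8, 152.2, 32.1, 37.4] (609, -22, 146, 130, -6.6)
leaf_a 0.45 [427.1, 139.0, 27.1, 27.0] (671, -424, 131, 81, -47.2)
glass 0.78 [429.7, 205.0, 26.9, 19.0] (434, -427, 98, 75, -47.7)
clay_bowl 0.63 [421.1, 172.2, 26.0, 19.8] (576, -403, 93, 77, -47.4)
shaker 0.57 [229.2, 170.9, 32.4, 14.6] (586, 333, 122, 62, 88.6)
coasters 0.62 [187.9, 191.0, 19.4, 23.5] (527, 520, 95, 92, 8.2)
```

Run:
```python
from h import *
import workcell
print([n for n in dir(workcell) if not n.startswith('_')])
try: print(grip_point_offset)
except Exception as e: print(e)
s=get_state(); r=rot(s["orientation"]); ci=camera_info("wrist")
print("cam in tool",r.inv().apply(ci["xyz"]-s["tcp_pos"]),(r.inv()*rot(ci["attitude"])).as_matrix().round(3))
print(rel([.60,-.13,.33],np.radians(18.6)))
```

```text
['MotionError', 'camera_info', 'get_state', 'grip_point_offset', 'hand_in', 'read_camera', 'silhouettes']
0.0187
cam in tool [ 0.07550601  0.00062071 -0.14335682] [[ 0.001 -0.956 -0.294]
 [ 1.     0.001  0.   ]
 [-0.    -0.294  0.956]]
(array([ 52.72, -26.04,  -9.87]), array([0.01, 0.  , 0.01]))
```

Call:
send_rows:
  series: [0,0,-10,0,0,0,1,0,0,-10,0,0,0,1,0,0,-10,0,0,0,1,26,-13,-10,0,0,-60,1,26,-13,-10,0,0,-60,1,26,-13,-10,0,0,-60,1,26,-13,-10,0,0,-60,1,26,-13,-10,0,0,-60,1,26,-13,-10,0,0,-60,1,26,-13,-10,0,0,-60,1]

```text
clock: 1.48
tcp_pos: [0.3895, -0.3371, 0.3316]
orientation: [0.0, 0.824, 0.567, 0.0]
wrist_force: [-0.0, 0.4, 0.3]
finger_gap: 0.0855
```

Run:
```python
from h import *
s=get_state();print(s["tcp_pos"],s["joint_pos"],s["clock"])
y=rot(s["orientation"]).as_matrix()[:2,0];print(np.degrees(np.arctan2(y[1],y[0])))
print(rel([.60,-.13,.33],np.arctan2(y[1],y[0])))
```

```text
[ 0.38949145 -0.33709108  0.33161219] [-8.69360748e-01  1.86849745e-01  1.23676637e-01  1.50684685e+00
  3.00980179e-05  1.06645262e+00] 1.4833
69.08605767899357
(array([26.86, 12.27,  0.16]), array([0.04, 0.02, 0.  ]))
```

Call:
send_rows:
  series: [26.9,12.3,0,0,0,-71,1,26.9,12.3,0,0,0,-71,1,26.9,12.3,0,0,0,-71,1,26.9,12.3,0,0,0,-71,1,26.9,12.3,0,0,0,-71,1,26.9,12.3,0,0,0,-71,1,26.9,12.3,0,0,0,-71,1,26.9,12.3,0,0,0,-71,1,26.9,12.3,0,0,0,-71,1,26.9,12.3,0,0,0,-71,1]

```text
clock: 2.32
tcp_pos: [0.6014, -0.1313, 0.3307]
orientation: [-0.0, 0.34, 0.94, -0.0]
wrist_force: [0.0, 0.0, -0.4]
finger_gap: 0.0854
```

Call:
send_rows:
  series: [0,0,0,0,0,-71,1,0,0,0,0,0,-71,1,0,0,0,0,0,-71,1,0,0,0,0,0,-71,1,0,0,0,0,0,-71,1,0,0,0,0,0,-71,1,0,0,0,0,0,-71,1,0,0,0,0,0,-71,1,0,0,0,0,0,-71,1,0,0,0,0,0,-71,1]

```text
clock: 3.15
tcp_pos: [0.6006, -0.1327, 0.3313]
orientation: [-0.0, -0.268, 0.963, -0.0]
wrist_force: [-0.7, 0.2, 0.2]
finger_gap: 0.0854
```

Call:
send_rows:
  series: [0,0,0,0,0,-52,1,0,0,0,0,0,-52,1,0,0,0,0,0,-52,1,0,0,0,0,0,-52,1,0,0,0,0,0,-52,1,0,0,0,0,0,-52,1,0,0,0,0,0,-52,1,0,0,0,0,0,-52,1]

```text
clock: 3.82
tcp_pos: [0.6006, -0.1327, 0.3313]
orientation: [-0.0, -0.663, 0.749, -0.0]
wrist_force: [0.1, 0.4, -0.1]
finger_gap: 0.0855
```

Run:
```python
from h import *
s=get_state();print(s["tcp_pos"],s["joint_pos"],s["clock"])
y=rot(s["orientation"]).as_matrix()[:2,0];print(np.degrees(np.arctan2(y[1],y[0])))
ci=camera_info("wrist"); im=read_camera("wrist"); cv2.imwrite("pics/w1.png",im)
for l in("winder_bar","pawl","well"):
    for d in silhouettes("wrist",l)[:3]: print(l,d["p"],d["box"],rect(ci,d["pixels"],.219 if l[0]=="w" else .15))
```

```text
[ 0.60057651 -0.13271281  0.33129995] [-3.47880051e-01  3.98218794e-01  4.11102048e-01  1.58360953e+00
 -7.68703903e-05 -1.79751884e+00] 3.8167
-96.94181592322587
winder_bar 0.66 [249.3, 114.8, 93.1, 107.8] (616, -160, 81, 81, 32.9)
winder_bar 0.36 [405.8, 121.6, 47.8, 84.2] (500, -147, 73, 37, 82.6)
pawl 0.8 [330.2, 115.0, 16.3, 54.2] (574, -169, 54, 16, 83.9)
pawl 0.75 [266.9, 207.7, 108.9, 80.1] (607, -41, 130, 110, -6.9)
well 0.65 [249.7, 78.7, 141.5, 269.9] (604, -96, 264, 121, 83.4)
well 0.65 [476.7, 295.6, 36.7, 93.5] (438, 101, 28, 21, 78.5)
```

View pics/w1.png

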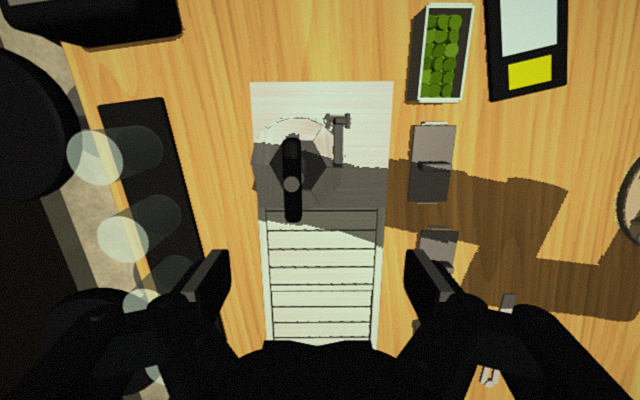

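The wrist view is in line with the well. The T-bar runs from (291,137) to (292,222), the housing's end corners are at (249,82) and (393,82), and the pawl is at about (338,140).

Run:
```python
from h import *
ci=camera_info("wrist")
a=p2w(ci,(249.5,82),.122);b=p2w(ci,(393.5,81.5),.122)
th=np.arctan2(*(a-b)[1::-1]); print("corners",a,b,np.linalg.norm(a-b),np.degrees(th))
W=R.from_euler('z',th); o=(a+b)/2+W.apply([0,.204,0]); o[2]=0; print("o",o)
for p,n in(([.028,-.112,.219],"bar"),([-.018,-.162,.183],"tab"),([-.08,-.056,.114],"")): print(n,o+W.apply(p),w2p(ci,o+W.apply(p)))
t=p2w(ci,(292,179.5),.219); print("tbar px",t, [p2w(ci,p,.219) for p in((291,137),(292.5,222))])
im=cv2.imread("pics/w1.png"); g=im.max(2)[115:240,270:315]<35
n,l,st,c=cv2.connectedComponentsWithStats(g.astype(np.uint8)); k=1+st[1:,4].argmax(); print(st[k],rect(ci,np.pad((l==k),((115,160),(270,325))),.219))
```

```text
corners [ 0.66279302 -0.24268155  0.122     ] [ 0.50385539 -0.22292412  0.122     ] 0.1601609408188184 -7.086050220240932
o [ 0.60848962 -0.03036099  0.        ]
bar [ 0.62245945 -0.14495961  0.219     ] [291.63755568 183.67837636]
tab [ 0.5706428  -0.18890315  0.183     ] [341.27854343 123.49040411]
 [ 0.52219251 -0.07606447  0.114     ] [383.58797446 205.41993657]
tbar px [ 0.62156327 -0.14869236  0.219     ] [array([ 0.61680819, -0.18544771,  0.219     ]), array([ 0.62720417, -0.10869671,  0.219     ])]
[   2   23   43   84 1485] (618, -147, 76, 34, -86.6)
```

Run:
```python
from h import *
print(rel([.622,-.1465,.192],np.radians(-97)))
```

```text
(array([ 1.09, -2.3 , 13.93]), array([-0.  , -0.01, -0.33]))
```

Call:
send_rows:
  series: [1.1,-2.3,5,0,0,0,0.6,1.1,-2.3,9,0,0,0,0.6,1.1,-2.3,12,0,0,0,0.6,1.1,-2.3,13.9,0,0,0,0.6,1.1,-2.3,13.9,0,0,0,0.6,1.1,-2.3,13.9,0,0,0,0,1.1,-2.3,13.9,0,0,0,0,1.1,-2.3,13.9,0,0,0,0,1.1,-2.3,13.9,0,0,0,0,1.1,-2.3,13.9,0,0,0,0]
  newtons: 60

```text
clock: 4.85
tcp_pos: [0.622, -0.1468, 0.1953]
orientation: [0.0, -0.661, 0.751, -0.001]
wrist_force: [-5.6, 0.2, 4.6]
finger_gap: 0.0153
```

Call:
send_rows:
  series: [0,0,0,0,0,6,0,0,0,0,0,0,12,0,0,0,0,0,0,18,0,0,0,0,0,0,24,0,0,0,0,0,0,30,0,0,0,0,0,0,30,0]

```text
clock: 5.35
tcp_pos: [0.6212, -0.1464, 0.1953]
orientation: [0.0, -0.442, 0.897, -0.001]
wrist_force: [-8.0, 1.6, 6.8]
finger_gap: 0.0152
```

Call:
send_rows:
  series: [0,0,0,0,0,7,0,0,0,0,0,0,14,0,0,0,0,0,0,21,0,0,0,0,0,0,28,0,0,0,0,0,0,35,0,0,0,0,0,0,42,0,0,0,0,0,0,49,0,0,0,0,0,0,56,0,0,0,0,0,0,60,0]

```text
clock: 6.1
tcp_pos: [0.6205, -0.1448, 0.1953]
orientation: [-0.0, 0.066, 0.998, 0.001]
wrist_force: [-9.6, 6.3, 9.2]
finger_gap: 0.0151
```

Call:
send_rows:
  series: [0,0,0,0,0,7,0,0,0,0,0,0,14,0,0,0,0,0,0,21,0,0,0,0,0,0,28,0,0,0,0,0,0,35,0,0,0,0,0,0,42,0,0,0,0,0,0,49,0,0,0,0,0,0,56,0,0,0,0,0,0,60,0]

```text
clock: 6.85
tcp_pos: [0.6215, -0.1434, 0.1953]
orientation: [-0.001, 0.555, 0.832, 0.002]
wrist_force: [-5.6, 9.4, 7.7]
finger_gap: 0.0151
```

Call:
send_rows:
  series: [0,0,0,0,0,7,0,0,0,0,0,0,14,0,0,0,0,0,0,21,0,0,0,0,0,0,28,0,0,0,0,0,0,33.5,0,0,0,0,0,0,33.5,0,0,0,0,0,0,33.5,0]

```text
clock: 7.43
tcp_pos: [0.6225, -0.1433, 0.1953]
orientation: [-0.001, 0.77, 0.638, 0.003]
wrist_force: [-3.4, 9.9, 5.8]
finger_gap: 0.015
```

Run:
```python
from h import *
s=get_state();print(s["tcp_pos"],s["joint_pos"],s["ft_torque"])
y=rot(s["orientation"]).as_matrix()[:2,0];print(np.degrees(np.arctan2(y[1],y[0])))
```

```text
[ 0.62253745 -0.14330468  0.19531238] [-0.35434351  0.44813841  0.15648675  1.27748523  0.00533968  1.40230298] [ 2.16581865  0.7059857  -0.0403246 ]
79.35218549366876
```

Call:
send_rows:
  series: [0,0,0,0,0,0,0.6,0,0,0,0,0,0,0.6,0,0,0,0,0,0,0.6,0,0,-4,0,0,0,0.6,0,0,-8,0,0,0,0.6,0,0,-12,0,0,0,0.6,0,0,-16,0,0,0,0.6,0,0,-16,0,0,0,0.6]

```text
clock: 8.1
tcp_pos: [0.6242, -0.1478, 0.3628]
orientation: [0.007, 0.77, 0.637, 0.004]
wrist_force: [-0.6, 0.8, 1.4]
finger_gap: 0.0513
```

Run:
```python
from h import *
s=get_state();print(s["tcp_pos"])
a=read_camera("wrist"); b=read_camera("top"); cv2.imwrite("pics/w2.png",np.hstack([cv2.resize(a,(480,300)),cv2.resize(b[130:290,180:440],(320,197)).__class__(0) if 0 else cv2.copyMakeBorder(cv2.resize(b[140:260,200:420],(320,175)),0,125,0,0,0)]))
```

```text
[ 0.62421668 -0.14779426  0.36281669]
```

View pics/w2.png

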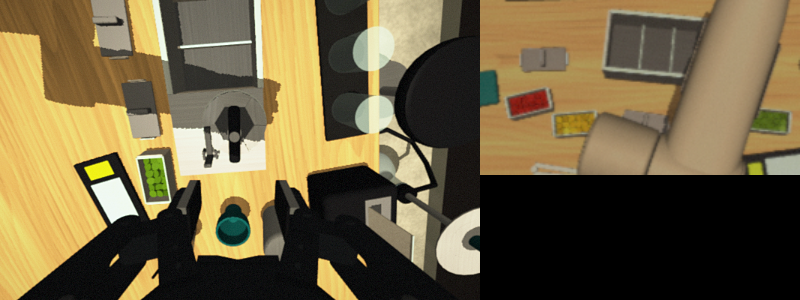

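All three bays are open and the pawl tab is still standing near the wheel, so the pawl is down. Next I'll hover where one wrist picture covers every tub and lid.

Run:
```python
from h import *
print(rel([.52,.07,.36],np.radians(174)))
```

```text
(array([ 19.42, -14.23,  -0.58]), array([ 0.38, -0.23, 85.21]))
```

Call:
send_rows:
  series: [19.4,-14.2,-0.5,0,0,-68,1,19.4,-14.2,-0.5,0,0,-68,1,19.4,-14.2,-0.5,0,0,-68,1,19.4,-14.2,-0.5,0,0,-68,1,19.4,-14.2,-0.5,0,0,-68,1,19.4,-14.2,-0.5,0,0,-68,1,19.4,-14.2,-0.5,0,0,-68,1,19.4,-14.2,-0.5,0,0,-68,1,19.4,-14.2,-0.5,0,0,-68,1,19.4,-14.2,-0.5,0,0,-68,1]

```text
clock: 9.03
tcp_pos: [0.5181, 0.0708, 0.3557]
orientation: [-0.001, 0.279, 0.96, -0.0]
wrist_force: [0.3, 0.0, 0.2]
finger_gap: 0.0856
```

Run:
```python
from h import *
print(rel([.52,.07,.36],np.radians(174)),get_state()["joint_pos"])
```

```text
(array([-0.21,  0.03, -0.43]), array([ -0.06,  -0.12, -26.4 ])) [-1.75491554e-02  2.10389857e-01  2.11772135e-01  1.57439303e+00
 -3.35089451e-04  5.47900314e-01]
```

Call:
send_rows:
  series: [0,0,0,0,0,-7,1,0,0,0,0,0,-14,1,0,0,0,0,0,-20,1,0,0,0,0,0,-26.4,1,0,0,0,0,0,-26.4,1,0,0,0,0,0,-26.4,1]

```text
clock: 9.53
tcp_pos: [0.5183, 0.0704, 0.356]
orientation: [-0.001, 0.057, 0.998, -0.0]
wrist_force: [-0.1, 0.6, -0.3]
finger_gap: 0.0855
```

Run:
```python
from h import *
ci=camera_info("wrist"); im=read_camera("wrist"); cv2.imwrite("pics/w3.png",im)
for l in("tub1_mid","tub2_mid","tub3_mid","lid1_grip","lid2_grip","lid3_grip"):
    for d in silhouettes("wrist",l)[:4]: print(l,round(d["p"],2),np.round(d["box"]),rect(ci,d["pixels"],.052 if l[0]=="t" else .017))
```

```text
tub1_mid 0.67 [394.  46.  90.  62.] (425, 252, 128, 60, -86.5)
tub1_mid 0.53 [  2.   1. 134.  81.] (306, -255, 186, 97, -84.2)
tub2_mid 0.72 [ 45.  96. 104.  43.] (422, -240, 143, 61, 83.5)
tub3_mid 0.96 [469.  76. 102.  67.] (481, 369, 141, 69, -77.9)
lid1_grip 0.81 [272.  68.  86.  47.] (421, 74, 130, 65, 80.6)
lid1_grip 0.68 [  2. 204.  74.  48.] (586, -437, 158, 91, -80.4)
lid1_grip 0.16 [ 46.  94. 106.  42.] (420, -265, 156, 64, 83.5)
lid2_grip 0.91 [445. 171.  79.  40.] (607, 344, 135, 64, -89.5)
lid2_grip 0.73 [562.  93.  67.  70.] (528, 513, 103, 96, -83.0)
lid2_grip 0.29 [  0. 253.  76.  84.] (706, -505, 251, 93, -56.7)
lid3_grip 0.91 [158.  84.  89.  47.] (426, -99, 136, 67, 83.5)
lid3_grip 0.49 [ 90. 166. 315. 139.] (656, -80, 553, 269, 83.5)
```

View pics/w3.png

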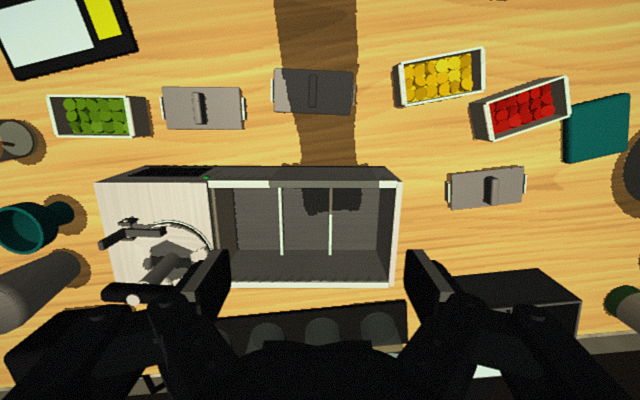

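Wrist view: tub1 yellow at (440,77), tub2 green at (97,116), tub3 red at (520,108). The lids are lid1 (313,91), lid2 (485,187) and lid3 (202,108). I'll start with lid3 and tub2, with a close look first.

```bash
cat >> h.py <<'E'
def see(names,show=None):
    ci=camera_info("wrist"); im=read_camera("wrist")
    if show: cv2.imwrite(show,im)
    for l in names:
        z=.052 if l[0]=="t" else .017
        for d in silhouettes("wrist",l)[:2]:
            print(l,round(d["p"],2),np.round(d["box"]),rect(ci,d["pixels"],z))
E
python3 - <<'E'
from h import *
print(rel([.415,-.15,.22],np.radians(173.5)))
E
```

```text
(array([  7.85, -23.08,  13.72]), array([-0. ,  0. ,  0.1]))
```

Call:
send_rows:
  series: [7.8,-23,13.7,0,0,0,1,7.8,-23,13.7,0,0,0,1,7.8,-23,13.7,0,0,0,1,7.8,-23,13.7,0,0,0,1,7.8,-23,13.7,0,0,0,1,7.8,-23,13.7,0,0,0,1,7.8,-23,13.7,0,0,0,1,7.8,-23,13.7,0,0,0,1,7.8,-23,13.7,0,0,0,1]

```text
clock: 10.63
tcp_pos: [0.4147, -0.1501, 0.2197]
orientation: [-0.001, 0.057, 0.998, 0.0]
wrist_force: [-0.3, -0.7, 0.8]
finger_gap: 0.0854
```

Run:
```python
from h import *
see(["lid3_grip","tub2_mid"],"pics/w4.png"); print(get_state()["tcp_pos"])
```

```text
lid3_grip 0.94 [304. 150. 112.  52.] (426, -100, 129, 65, 82.9)
tub2_mid 0.55 [168. 159. 118.  61.] (417, -250, 121, 70, 82.8)
[ 0.41652111 -0.14905268  0.22113707]
```

View pics/w4.png

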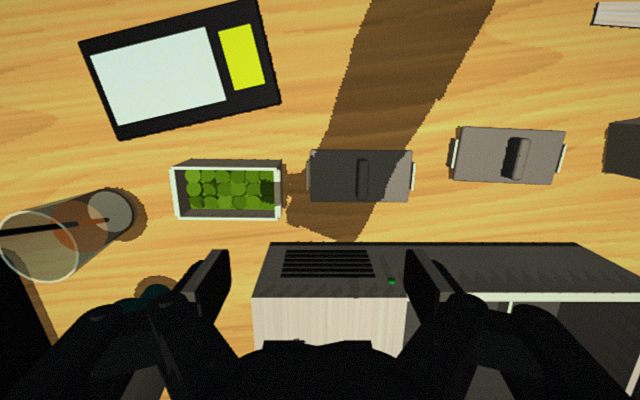

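```bash
cat >> h.py <<'E'
from scipy.optimize import minimize
TUB=[(.112,.060,0,.052),(.120,.050,.045,.052)]
LID=[(.120,.064,.012,.017),(.134,.03,.004,.017),(.012,.046,.017,.041)]
def render(ci,boxes,x,y,t,z0=0,S=4):
    m=np.zeros((400*S,640*S),np.uint8)
    for a,b,z1,z2 in boxes:
        c=np.array([[i*a/2,j*b/2,z0+k] for i in(-1,1) for j in(-1,1) for k in(z1,z2)])
        p=w2p(ci,R.from_euler('z',t).apply(c)+[x,y,0])*S+S/2
        cv2.fillConvexPoly(m,cv2.convexHull(np.round(p).astype(np.int32)),1)
    return m
def fit(ci,mask,boxes,guess,z0=0):
    M=cv2.resize(mask.astype(np.uint8),None,fx=4,fy=4,interpolation=0)
    def f(v):
        r=render(ci,boxes,v[0]/100,v[1]/100,v[2],z0); return 1-(r&M).sum()/max(1,(r|M).sum())
    g=np.array([guess[0]/10,guess[1]/10,np.radians(guess[4])])
    q=minimize(f,g,method="Nelder-Mead",options=dict(initial_simplex=g+np.vstack([[0,0,0],[1,0,0],[0,1,0],[0,0,.06]]),xatol=.01,fatol=1e-4,maxiter=80))
    return round(q.x[0]*10,1),round(q.x[1]*10,1),round(np.degrees(q.x[2]),1),round(1-q.fun,3)
def see(names,show=None,cam="wrist"):
    ci=camera_info(cam); im=read_camera(cam)
    if show: cv2.imwrite(show,im)
    for l in names:
        z,b=(.052,TUB) if l[0]=="t" else (.017,LID)
        for d in silhouettes(cam,l)[:1]:
            r=rect(ci,d["pixels"],z); print(l,round(d["p"],2),np.round(d["box"]),r,"fit",fit(ci,d["pixels"],b,r))
E
python3 - <<'E'
from h import *
see(["lid3_grip","tub2_mid"])
ci=camera_info("wrist");print("bar px",p2w(ci,(362.5,178),.041))
E
```

```text
lid3_grip 0.72 [306. 146. 108.  55.] (426, -100, 129, 64, 83.1) fit (np.float64(426.0), np.float64(-100.7), np.float64(83.3), np.float64(0.955))
tub2_mid 0.59 [166. 154. 118.  63.] (416, -250, 123, 70, 82.6) fit (np.float64(420.2), np.float64(-252.5), np.float64(82.9), np.float64(0.982))
bar px [ 0.42470455 -0.09879737  0.041     ]
```

Run:
```python
from h import *
print(rel([.426,-.0995,.021],np.radians(173.2)))
```

```text
(array([-0.38,  5.01, 20.  ]), array([-0.03,  0.08,  0.55]))
```

Call:
send_rows:
  series: [-0.4,5,4,0,0,0.5,0.5,-0.4,5,8,0,0,0.5,0.5,-0.4,5,12,0,0,0.5,0.5,-0.4,5,15,0,0,0.5,0.5,-0.4,5,18,0,0,0.5,0.5,-0.4,5,20,0,0,0.5,0.5,-0.4,5,20,0,0,0.5,0.5]

```text
clock: 11.52
tcp_pos: [0.4237, -0.0985, 0.0174]
orientation: [-0.002, 0.059, 0.998, 0.001]
wrist_force: [-1.0, 0.5, 0.5]
finger_gap: 0.0423
```

Call:
send_rows:
  series: [0,0,0,0,0,0,0,0,0,0,0,0,0,0,0,0,0,0,0,0,0,0,0,0,0,0,0,0,0,0,0,0,0,0,0,0,0,0,0,0,0,0]
  newtons: 60

```text
clock: 12.02
tcp_pos: [0.4267, -0.1006, 0.022]
orientation: [0.002, 0.06, 0.998, -0.0]
wrist_force: [-0.2, 1.6, 7.2]
finger_gap: 0.0104
```

Run:
```python
from h import *
print(rel([.421,-.2523,.12],np.radians(172.9)))
```

```text
(array([ -1.28, -15.13,  -9.78]), array([-0.04,  0.2 ,  0.24]))
```

Call:
send_rows:
  series: [0,0,-4,0,0,0,0,0,0,-8,0,0,0.2,0,-0.3,-4,-9.8,0,0,0.2,0,-0.6,-8,-9.8,0,0,0.2,0,-1,-12,-9.8,0,0,0.2,0,-1.3,-15.1,-9.8,0,0,0.2,0,-1.3,-15.1,-9.8,0,0,0.2,0,-1.3,-15.1,-9.8,0,0,0.2,0]

```text
clock: 12.68
tcp_pos: [0.42, -0.2534, 0.1189]
orientation: [0.0, 0.063, 0.998, -0.0]
wrist_force: [-0.5, 0.6, -1.6]
finger_gap: 0.0106
```

Run:
```python
from h import *
print(rel([.421,-.2523,.085],np.radians(172.9)))
s=get_state();print(s["tcp_pos"],s["finger_gap"],s["wrist_force"])
see(["tub2_mid"],"pics/w5.png")
```

```text
(array([-0.08,  0.13,  3.39]), array([-0.03,  0.06, -0.15]))
[ 0.42001622 -0.25342091  0.11888185] 0.010564112336486268 [-0.52334292  0.55942156 -1.55883645]
tub2_mid 0.69 [238. 159. 163.  28.] (394, -249, 118, 22, 82.8) fit (np.float64(417.5), np.float64(-250.6), np.float64(83.8), np.float64(0.326))
```

View pics/w5.png

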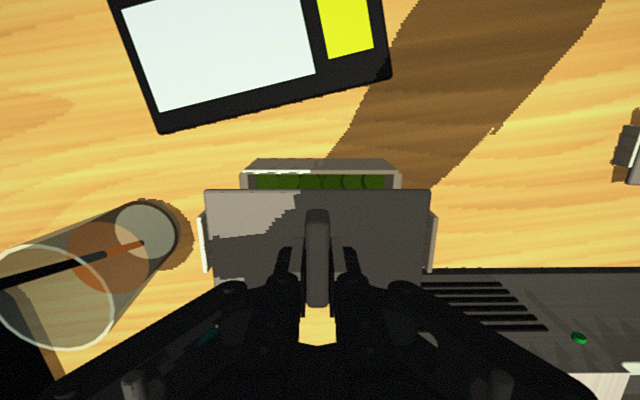

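The lid is held level and centred over tub2 (lid 205–431 px, tub rim 238–401 px). I'll lower and press.

Call:
send_rows:
  series: [-0.1,0.1,2,0,0,-0.1,0,-0.1,0.1,3.4,0,0,-0.1,0,-0.1,0.1,4,0,0,-0.1,0,-0.1,0.1,4.3,0,0,-0.1,0,-0.1,0.1,4.6,0,0,-0.1,0,-0.1,0.1,4.6,0,0,-0.1,0,-0.1,0.1,4.6,0,0,-0.1,0]
  newtons: 100

```text
clock: 13.37
tcp_pos: [0.4217, -0.2507, 0.0729]
orientation: [0.0, 0.06, 0.998, -0.0]
wrist_force: [-1.1, -0.4, -0.8]
finger_gap: 0.0096
```

Call:
send_rows:
  series: [0,0,0.3,0,0,0,0,0,0,0.6,0,0,0,0,0,0,0.6,0,0,0,0]

```text
clock: 13.62
tcp_pos: [0.4222, -0.2514, 0.067]
orientation: [0.001, 0.061, 0.998, -0.001]
wrist_force: [0.7, -0.7, -0.1]
finger_gap: 0.0096
```

Call:
send_rows:
  series: [0,0,0.3,0,0,0,0,0,0,0.6,0,0,0,0,0,0,0.6,0,0,0,0]

```text
clock: 13.87
tcp_pos: [0.4217, -0.2511, 0.0621]
orientation: [0.001, 0.061, 0.998, -0.001]
wrist_force: [-3.6, 2.8, 17.1]
finger_gap: 0.0095
```

Call:
send_rows:
  series: [0,0,0.2,0,0,0,0,0,0,0.4,0,0,0,0,0,0,0.4,0,0,0,0]

```text
clock: 14.12
tcp_pos: [0.4218, -0.2511, 0.062]
orientation: [0.001, 0.061, 0.998, -0.001]
wrist_force: [-13.1, 10.0, 51.3]
finger_gap: 0.0093
```

Call:
send_rows:
  series: [0,0,-1,0,0,0,0,0,0,-4,0,0,0,0,0,0,-8,0,0,0,0,0,0,-12,0,0,0,0,0,0,-16,0,0,0,0,0,0,-17,0,0,0,0,0,0,-17,0,0,0,0]

```text
clock: 14.7
tcp_pos: [0.4227, -0.252, 0.2293]
orientation: [0.002, 0.061, 0.998, -0.002]
wrist_force: [0.7, 0.1, -2.1]
finger_gap: 0.0094
```

Run:
```python
from h import *
s=get_state();print(s["tcp_pos"],s["finger_gap"],s["wrist_force"])
cv2.imwrite("pics/w6.png",read_camera("wrist")[140:340,160:500])
print(rel([.45,-.04,.235],np.radians(172.9)))
im=cv2.imread("pics/w3.png")
```

```text
[ 0.42266397 -0.25197173  0.22933147] 0.009402391229165037 [ 0.65801686  0.11091743 -2.14500572]
(array([-0.26, 21.3 , -0.86]), array([-0.06,  0.09,  0.14]))
```

View pics/w6.png

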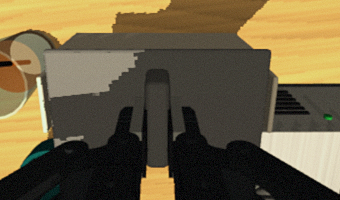

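Call:
send_rows:
  series: [-0.2,4,-0.9,0,0,0,0,-0.2,8,-0.9,0,0,7,0,-0.2,12,-0.9,0,0,14,0,-0.2,16,-0.9,0,0,21,0,-0.2,19,-0.9,0,0,28,0,-0.2,21.3,-0.9,0,0,35,0,-0.2,21.3,-0.9,0,0,42,0,-0.2,21.3,-0.9,0,0,49,0,-0.2,21.3,-0.9,0,0,49,0]

```text
clock: 15.5
tcp_pos: [0.4472, -0.0382, 0.2319]
orientation: [-0.003, 0.471, 0.882, -0.001]
wrist_force: [0.1, -0.2, -2.0]
finger_gap: 0.0094
```

```bash
cat >> h.py <<'E'
TH=np.radians(-7.05); WO=np.array([.6085,-.0312,0])
def well(p): return WO+R.from_euler('z',TH).apply(p)
def towell(p): return R.from_euler('z',-TH).apply(np.asarray(p)-WO)
E
python3 - <<'E'
from h import *
ci=camera_info("wrist"); s=get_state(); r=rot(s["orientation"])
to=r.inv().apply(ci["xyz"]-s["tcp_pos"]); ro=r.inv()*rot(ci["attitude"])
r3=rot([-.001,.057,.998,0]); 
c3=dict(K=ci["K"],xyz=np.array([.5183,.0704,.356])+r3.apply(to),attitude=np.roll((r3*ro).as_quat(),1))
im=cv2.imread("pics/w3.png").max(2).astype(int)
for row in(195,215,235,250): print(row,[(c,v) for c,v in zip(range(210,400,1),im[row,210:400]) if v>150][:30])
for px in((281.5,190),(281.5,250),(331,190),(331,250)): print("rib",towell(p2w(c3,px,.032)).round(4))
for px in((388,188),(377,188),(403,167),(399,287)): print("wall",px,towell(p2w(c3,px,.114)).round(4))
E
```

```text
195 [(278, np.int64(182)), (279, np.int64(243)), (280, np.int64(219)), (396, np.int64(207)), (397, np.int64(233)), (398, np.int64(229)), (399, np.int64(229))]
215 [(279, np.int64(208)), (280, np.int64(253)), (281, np.int64(205)), (329, np.int64(210)), (330, np.int64(255)), (331, np.int64(226)), (394, np.int64(191)), (395, np.int64(231)), (396, np.int64(230)), (397, np.int64(226)), (398, np.int64(226)), (399, np.int64(228))]
235 [(210, np.int64(228)), (211, np.int64(192)), (280, np.int64(220)), (281, np.int64(252)), (282, np.int64(191)), (329, np.int64(216)), (330, np.int64(252)), (331, np.int64(199)), (392, np.int64(163)), (393, np.int64(224)), (394, np.int64(229)), (395, np.int64(227)), (396, np.int64(225)), (397, np.int64(225)), (398, np.int64(227)), (399, np.int64(225))]
250 [(280, np.int64(170)), (281, np.int64(239)), (282, np.int64(220)), (329, np.int64(227)), (330, np.int64(239)), (331, np.int64(161)), (391, np.int64(188)), (392, np.int64(231)), (393, np.int64(229)), (394, np.int64(227)), (395, np.int64(227)), (396, np.int64(223)), (397, np.int64(225)), (398, np.int64(223)), (399, np.int64(225))]
rib [-0.0455  0.0324  0.032 ]
rib [0.0631 0.0297 0.032 ]
rib [-0.0463  0.1134  0.032 ]
rib [0.0621 0.116  0.032 ]
wall (388, 188) [-0.0725  0.186   0.114 ]
wall (377, 188) [-0.0724  0.1712  0.114 ]
wall (403, 167) [-0.1014  0.2035  0.114 ]
wall (399, 287) [0.0805 0.2146 0.114 ]
```

Run:
```python
from h import *
for i,y in((3,-.012),(2,.072),(1,.156)): print(i,well([0,y,0]).round(4))
p=well([0,-.012,.235]); print(rel(p,np.radians(82.95)))
```

```text
3 [ 0.607  -0.0431  0.    ]
2 [0.6173 0.0403 0.    ]
1 [0.6276 0.1236 0.    ]
(array([-9.31, 13.  , -0.41]), array([-0.31, -0.16, 40.89]))
```

Call:
send_rows:
  series: [0,0,-0.4,0,0,7,0,0,0,-0.4,0,0,14,0,0,0,-0.4,0,0,21,0,0,0,-0.4,0,0,28,0,-2.3,3.2,-0.4,0,0,35,0,-4.6,6.4,-0.4,0,0,41,0,-7,9.8,-0.4,0,0,41,0,-9.3,13,-0.4,0,0,41,0,-9.3,13,-0.4,0,0,41,0,-9.3,13,-0.4,0,0,41,0]

```text
clock: 16.33
tcp_pos: [0.6087, -0.0436, 0.2329]
orientation: [-0.004, 0.749, 0.663, -0.003]
wrist_force: [-1.2, -0.1, -2.4]
finger_gap: 0.0096
```

Run:
```python
from h import *
s=get_state();print(s["tcp_pos"],s["finger_gap"],s["wrist_force"],s["joint_pos"])
cv2.imwrite("pics/w7.png",read_camera("wrist"))
print(rel(well([0,-.012,.076]),np.radians(82.95)))
```

```text
[ 0.60868656 -0.04364547  0.23291047] 0.00963127222149536 [-1.2460861  -0.07529212 -2.38505856] [-2.03012572e-01  3.91050910e-01  1.61670183e-01  1.35063389e+00
 -8.39161135e-05  1.48886196e+00]
(array([ 0.03,  0.09, 15.84]), array([-0.48, -0.03,  0.1 ]))
```

View pics/w7.png

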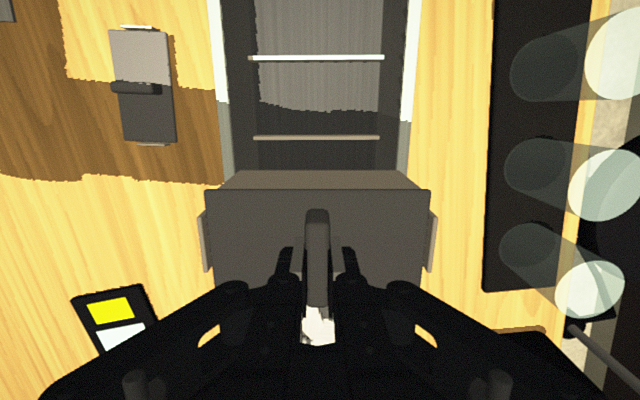

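Run:
```python
from h import *
ci=camera_info("wrist")
for a,b,r in((247,384.5,57.5),(252.5,380,137.5)):
    A,B=[towell(p2w(ci,(c,r),.032)) for c in(a,b)]; print(A,B,(A+B)/2)
for px in((235,130),(402,130),(212,10),(228,130),(409,130)): print(px,towell(p2w(ci,px,.114)))
```

```text
[-0.0755834   0.11198636  0.032     ] [0.07110332 0.11219312 0.032     ] [-0.00224004  0.11208974  0.032     ]
[-0.07482851  0.02776371  0.032     ] [0.07176627 0.02830824 0.032     ] [-0.00153112  0.02803598  0.032     ]
(235, 130) [-0.07137909  0.04227224  0.114     ]
(402, 130) [0.07401874 0.0427787  0.114     ]
(212, 10) [-0.08223221  0.1340665   0.114     ]
(228, 130) [-0.07750689  0.04225089  0.114     ]
(409, 130) [0.08008016 0.04279982 0.114     ]
```

Call:
send_rows:
  series: [0,0,4,-0.4,0,0,0,0,0.1,8,-0.4,0,0,0,0,0.1,11,-0.4,0,0,0,0,0.1,12.5,-0.4,0,0,0,0,0.1,12.5,-0.4,0,0,0,0,0.1,12.5,-0.4,0,0,0]

```text
clock: 16.88
tcp_pos: [0.6073, -0.0436, 0.1134]
orientation: [0.001, 0.749, 0.663, 0.001]
wrist_force: [0.7, -0.2, -2.7]
finger_gap: 0.0096
```

Run:
```python
from h import *
s=get_state();print(s["tcp_pos"],towell(s["tcp_pos"]),s["wrist_force"])
print(rel(well([-.0005,-.013,.076]),np.radians(82.95)))
```

```text
[ 0.60732405 -0.0436043   0.11337483] [ 0.00035539 -0.01245484  0.11337483] [ 0.71094985 -0.21828517 -2.6995801 ]
(array([-0.06, -0.1 ,  3.74]), array([ 0.2 , -0.01,  0.08]))
```

Call:
send_rows:
  series: [0,-0.1,2,0.1,0,0,0,0,-0.1,3,0.1,0,0,0,0,-0.1,3.7,0.1,0,0,0,0,-0.1,3.7,0.1,0,0,0]

```text
clock: 17.22
tcp_pos: [0.6082, -0.0437, 0.0767]
orientation: [0.001, 0.749, 0.663, 0.001]
wrist_force: [-0.8, -0.2, -1.8]
finger_gap: 0.0096
```

Call:
send_rows:
  series: [0,0,0.2,0,0,0,0,0,0,0.3,0,0,0,0,0,0,0.3,0,0,0,0]

```text
clock: 17.47
tcp_pos: [0.6097, -0.044, 0.0751]
orientation: [0.003, 0.749, 0.663, 0.002]
wrist_force: [0.4, 0.2, -1.1]
finger_gap: 0.0098
```

Call:
send_rows:
  series: [0,0,0.15,0,0,0,0,0,0,0.3,0,0,0,0,0,0,0.3,0,0,0,0]

```text
clock: 17.72
tcp_pos: [0.6103, -0.044, 0.0742]
orientation: [0.003, 0.749, 0.663, 0.003]
wrist_force: [-2.2, 0.9, 11.2]
finger_gap: 0.0097
```

Call:
send_rows:
  series: [0,0,-0.3,0,0,0,0.4,0,0,-0.3,0,0,0,0.4,0,0,-0.3,0,0,0,0.4,0,0,-3,0,0,0,0.4,0,0,-7,0,0,0,0.4,0,0,-11,0,0,0,0.4,0,0,-15,0,0,0,0.4,6,-7,-15,0,0,0,0.5,12,-14,-15,0,0,-7,1,17.9,-21.9,-15,0,0,-14,1]
  newtons: 60

```text
clock: 18.55
tcp_pos: [0.5232, 0.048, 0.2215]
orientation: [0.003, 0.661, 0.751, 0.002]
wrist_force: [0.1, 0.6, -1.1]
finger_gap: 0.0652
```

Run:
```python
from h import *
print(rel([.415,.16,.22],np.radians(172)))
```

```text
(array([12.48, -9.31,  0.06]), array([  0.31,   0.36, -74.73]))
```

Call:
send_rows:
  series: [3.1,-2.3,0,0,0,-7,1,6.2,-4.6,0,0,0,-14,1,9.3,-7,0,0,0,-21,1,12.5,-9.3,0,0,0,-28,1,12.5,-9.3,0,0,0,-35,1,12.5,-9.3,0,0,0,-42,1,12.5,-9.3,0,0,0,-49,1,12.5,-9.3,0,0,0,-56,1,12.5,-9.3,0,0,0,-63,1,12.5,-9.3,0,0,0,-70,1]

```text
clock: 19.38
tcp_pos: [0.4152, 0.1603, 0.22]
orientation: [0.003, 0.11, 0.994, -0.0]
wrist_force: [0.4, -0.8, 1.3]
finger_gap: 0.0854
```

Call:
send_rows:
  series: [0,0,0,0,0,-4.7,1,0,0,0,0,0,-4.7,1,0,0,0,0,0,-4.7,1]

```text
clock: 19.63
tcp_pos: [0.4153, 0.1602, 0.2199]
orientation: [0.003, 0.073, 0.997, -0.0]
wrist_force: [-0.8, -0.3, 0.3]
finger_gap: 0.0855
```

Run:
```python
from h import *
see(["lid1_grip","tub1_mid","tub3_mid","lid2_grip"],"pics/w8.png"); s=get_state();print(s["tcp_pos"],s["orientation"])
```

```text
lid1_grip 0.92 [193. 160. 108.  54.] (422, 73, 131, 66, 80.7) fit (np.float64(422.0), np.float64(73.4), np.float64(80.1), np.float64(0.959))
tub1_mid 0.97 [350. 129. 119.  82.] (421, 257, 121, 70, -86.1) fit (np.float64(424.5), np.float64(257.2), np.float64(-86.3), np.float64(0.979))
tub3_mid 0.58 [450. 159. 130.  92.] (473, 371, 133, 84, -77.7) fit (np.float64(482.6), np.float64(380.3), np.float64(-76.5), np.float64(0.969))
lid2_grip 0.71 [450. 264.  74.  43.] (606, 363, 98, 65, -89.5) fit (np.float64(607.6), np.float64(348.2), np.float64(-90.1), np.float64(0.533))
[0.41532063 0.16019089 0.22008821] [ 2.60642176e-03  7.24655905e-02  9.97367494e-01 -1.64425577e-04]
```

View pics/w8.png

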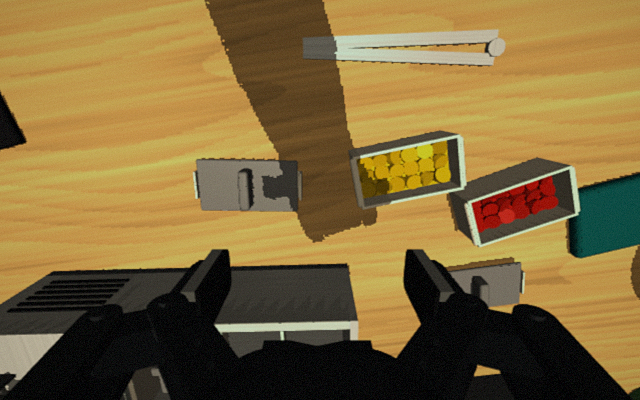

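Pictures so far: 10. Lid1 is at (247,186), yellow tub1 at (410,168), red tub3 at (520,205) and lid2 at (485,283). The fits agree, so I'll grip lid1.

Run:
```python
from h import *
print(rel([.422,.0734,.021],np.radians(170.2)))
```

```text
(array([-1.81, -8.49, 19.92]), array([0.01, 0.3 , 1.49]))
```

Call:
send_rows:
  series: [-0.9,-4,4,0,0.3,1.5,0.5,-1.8,-8.5,8,0,0.3,1.5,0.5,-1.8,-8.5,12,0,0.3,1.5,0.5,-1.8,-8.5,15,0,0.3,1.5,0.5,-1.8,-8.5,18,0,0.3,1.5,0.5,-1.8,-8.5,19.9,0,0.3,1.5,0.5,-1.8,-8.5,19.9,0,0.3,1.5,0.5,-1.8,-8.5,19.9,0,0.3,1.5,0.5]

```text
clock: 20.55
tcp_pos: [0.4212, 0.0733, 0.0208]
orientation: [-0.001, 0.085, 0.996, -0.0]
wrist_force: [0.1, 0.5, -0.2]
finger_gap: 0.0427
```

Call:
send_rows:
  series: [0,0,0,0,0,0,0,0,0,0,0,0,0,0,0,0,0,0,0,0,0,0,0,0,0,0,0,0,0,0,0,0,0,0,0,0,0,0,0,0,0,0]
  newtons: 80

```text
clock: 21.05
tcp_pos: [0.4236, 0.0735, 0.0232]
orientation: [0.002, 0.085, 0.996, 0.0]
wrist_force: [-2.0, -0.0, 5.7]
finger_gap: 0.0101
```

Run:
```python
from h import *
s=get_state();print(s["tcp_pos"]); 
d=np.array([.4245-.422,.2572-.0734]); p=s["tcp_pos"]; print(rel([.4245+p[0]-.422,.2572,.12],np.radians(183.7)))
```

```text
[0.42355725 0.07352238 0.02316237]
(array([ 2.82, 18.15, -9.68]), array([ 1.000e-02,  2.200e-01, -1.343e+01]))
```

Call:
send_rows:
  series: [0,0,-4,0,0,0,0,0,0,-8,0,0,0,0,0.7,4,-9.7,0,0,-4,0,1.4,8,-9.7,0,0,-8,0,2.1,12,-9.7,0,0,-12,0,2.8,16,-9.7,0,0,-13.4,0,2.8,18.1,-9.7,0,0,-13.4,0,2.8,18.1,-9.7,0,0,-13.4,0,2.8,18.1,-9.7,0,0,-13.4,0]

```text
clock: 21.8
tcp_pos: [0.425, 0.2577, 0.1191]
orientation: [0.001, -0.033, 0.999, 0.0]
wrist_force: [-0.5, -0.2, -1.0]
finger_gap: 0.0102
```

Run:
```python
from h import *
s=get_state();print(s["tcp_pos"],s["finger_gap"],s["wrist_force"])
print(rel([.4261,.2572,.0735],np.radians(183.7)))
cv2.imwrite("pics/w9.png",read_camera("wrist"))
```

```text
[0.42501481 0.25773723 0.11906774] 0.010188350636076527 [-0.49998706 -0.16868057 -1.03450299]
(array([-0.1 , -0.06,  4.56]), array([0.01, 0.08, 0.12]))
```

View pics/w9.png

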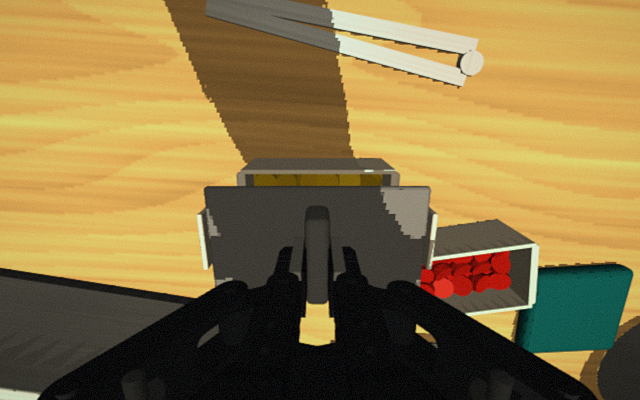

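Lid1 is centred over tub1 (tub 237–399 px, lid 205–431 px). Pressing it down.

Call:
send_rows:
  series: [-0.1,-0.1,2,0,0,0.1,0,-0.1,-0.1,3.4,0,0,0.1,0,-0.1,-0.1,4.2,0,0,0.1,0,-0.1,-0.1,4.6,0,0,0.1,0,-0.1,-0.1,5,0,0,0.1,0,-0.1,-0.1,5.4,0,0,0.1,0,-0.1,-0.1,5.8,0,0,0.1,0,-0.1,-0.1,5.8,0,0,0.1,0]
  newtons: 100

```text
clock: 22.52
tcp_pos: [0.4278, 0.2557, 0.0632]
orientation: [0.002, -0.03, 1.0, 0.001]
wrist_force: [-3.8, -0.8, 18.6]
finger_gap: 0.0096
```

Call:
send_rows:
  series: [0,0,0.2,0,0,0,0,0,0,0.4,0,0,0,0,0,0,0.4,0,0,0,0]

```text
clock: 22.77
tcp_pos: [0.428, 0.2557, 0.0631]
orientation: [0.003, -0.031, 1.0, 0.001]
wrist_force: [-13.6, -5.0, 50.8]
finger_gap: 0.0092
```

Call:
send_rows:
  series: [0,0,-1,0,0,0,0,0,0,-4,0,0,0,0,0,0,-8,0,0,0,0,0,0,-12,0,0,0,0,0,0,-16,0,0,7,0,0,0,-17.5,0,0,14,0,0,0,-17.5,0,0,21,0,0,0,-17.5,0,0,28,0,0,0,-17.5,0,0,35,0,0,0,-17.5,0,0,42,0]

```text
clock: 23.6
tcp_pos: [0.4257, 0.2545, 0.231]
orientation: [-0.0, 0.333, 0.943, -0.001]
wrist_force: [-0.3, 0.9, -3.0]
finger_gap: 0.0097
```

Run:
```python
from h import *
print(rel(well([0,.070,.235]),np.radians(82.95)));print(get_state()["wrist_force"])
```

```text
(array([-28.47,  -4.82,  -0.39]), array([-7.000e-02,  3.000e-02,  5.818e+01]))
[-0.250343    0.88426736 -2.95114723]
```

Call:
send_rows:
  series: [-3.2,-0.5,-0.4,0,0,7,0,-6.4,-1.1,-0.4,0,0,14,0,-9.6,-1.6,-0.4,0,0,21,0,-12.8,-2.2,-0.4,0,0,28,0,-16,-2.7,-0.4,0,0,35,0,-19.2,-3.2,-0.4,0,0,42,0,-22.4,-3.8,-0.4,0,0,49,0,-25.6,-4.3,-0.4,0,0,56,0,-28.5,-4.8,-0.4,0,0,58.2,0,-28.5,-4.8,-0.4,0,0,58.2,0]

```text
clock: 24.43
tcp_pos: [0.6222, 0.0351, 0.2336]
orientation: [0.001, 0.749, 0.662, -0.001]
wrist_force: [0.2, 0.0, -3.5]
finger_gap: 0.0092
```

Call:
send_rows:
  series: [0,0,0,0,0,0,0,0,0,0,0,0,0,0]

```text
clock: 24.6
tcp_pos: [0.6185, 0.04, 0.2344]
orientation: [-0.001, 0.747, 0.665, -0.001]
wrist_force: [-1.1, -0.2, -2.0]
finger_gap: 0.0095
```

Run:
```python
from h import *
s=get_state();print(s["tcp_pos"],towell(s["tcp_pos"]))
print(rel(well([-.0005,.070,.113]),np.radians(82.95)))
im=read_camera("wrist"); cv2.imwrite("pics/w10.png",im)
```

```text
[0.61848969 0.0400306  0.23439917] [0.00117164 0.07191815 0.23439917]
(array([-0.19, -0.14, 12.14]), array([-0.14, -0.  ,  0.34]))
```

View pics/w10.png

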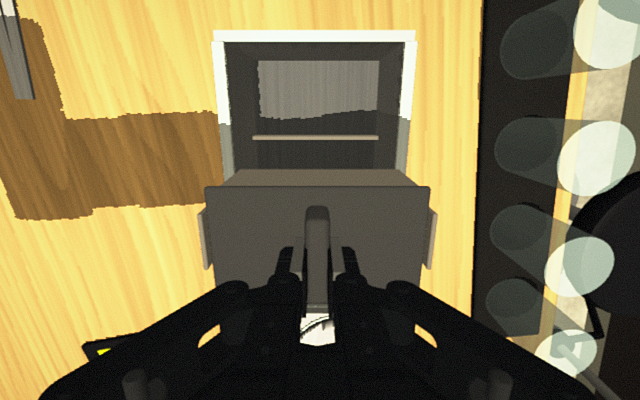

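Call:
send_rows:
  series: [-0.2,-0.1,4,-0.1,0,0.3,0,-0.2,-0.1,8,-0.1,0,0.3,0,-0.2,-0.1,11,-0.1,0,0.3,0,-0.2,-0.1,12.1,-0.1,0,0.3,0,-0.2,-0.1,12.1,-0.1,0,0.3,0,-0.2,-0.1,12.1,-0.1,0,0.3,0]

```text
clock: 25.15
tcp_pos: [0.618, 0.0394, 0.1151]
orientation: [0.001, 0.748, 0.663, 0.001]
wrist_force: [1.0, -0.1, -1.4]
finger_gap: 0.0094
```

Run:
```python
from h import *
s=get_state();print(towell(s["tcp_pos"]),s["wrist_force"])
print(rel(well([-.0005,.070,.077]),np.radians(82.95)))
```

```text
[0.00079222 0.07126946 0.11512663] [ 1.04067605 -0.11392615 -1.36594377]
(array([-0.13, -0.14,  3.81]), array([ 0.1 , -0.  ,  0.15]))
```

Call:
send_rows:
  series: [-0.1,-0.1,2,0.1,0,0.1,0,-0.1,-0.1,3,0.1,0,0.1,0,-0.1,-0.1,3.8,0.1,0,0.1,0,-0.1,-0.1,4.1,0.1,0,0.1,0,-0.1,-0.1,4.1,0.1,0,0.1,0]

```text
clock: 25.57
tcp_pos: [0.618, 0.038, 0.0754]
orientation: [0.001, 0.749, 0.662, 0.001]
wrist_force: [-1.0, 0.4, 1.5]
finger_gap: 0.0097
```

Call:
send_rows:
  series: [0,0,0.15,0,0,0,0,0,0,0.3,0,0,0,0,0,0,0.3,0,0,0,0]

```text
clock: 25.82
tcp_pos: [0.6181, 0.0381, 0.0753]
orientation: [0.002, 0.749, 0.662, 0.001]
wrist_force: [-7.1, 0.9, 20.6]
finger_gap: 0.0093
```

Call:
send_rows:
  series: [0,0,-0.3,0,0,0,0.4,0,0,-0.3,0,0,0,0.4,0,0,-0.3,0,0,0,0.4,0,0,-3,0,0,0,0.4,0,0,-7,0,0,0,0.4,0,0,-11,0,0,0,0.4,0,0,-15,0,0,0,0.4,4,-1.4,-15,0,0,-7,1,8,-2.8,-15,0,0,-14,1,12,-4.2,-15,0,0,-21,1]
  newtons: 60

```text
clock: 26.65
tcp_pos: [0.5914, 0.1606, 0.2213]
orientation: [0.001, 0.615, 0.789, 0.001]
wrist_force: [1.2, 0.4, -0.0]
finger_gap: 0.0692
```

Run:
```python
from h import *
print(rel([.55,.35,.22],np.radians(180)))
```

```text
(array([19.38,  0.61,  0.13]), array([  0.13,   0.11, -75.87]))
```

Call:
send_rows:
  series: [3.9,0.1,0,0,0,-7,1,7.8,0.2,0,0,0,-14,1,11.6,0.4,0,0,0,-21,1,15.5,0.5,0,0,0,-28,1,19.4,0.6,0,0,0,-35,1,19.4,0.6,0,0,0,-42,1,19.4,0.6,0,0,0,-49,1,19.4,0.6,0,0,0,-56,1,19.4,0.6,0,0,0,-63,1,19.4,0.6,0,0,0,-70,1]

```text
clock: 27.48
tcp_pos: [0.5497, 0.3502, 0.2197]
orientation: [-0.0, 0.05, 0.999, -0.0]
wrist_force: [0.5, -0.3, 0.3]
finger_gap: 0.0855
```

Call:
send_rows:
  series: [0,0,0,0,0,-5.9,1,0,0,0,0,0,-5.9,1,0,0,0,0,0,-5.9,1]

```text
clock: 27.73
tcp_pos: [0.5498, 0.3499, 0.2199]
orientation: [-0.0, 0.003, 1.0, -0.0]
wrist_force: [-1.0, -0.0, 0.5]
finger_gap: 0.0853
```

Run:
```python
from h import *
see(["tub3_mid","lid2_grip"],"pics/w11.png"); s=get_state();print(s["tcp_pos"],s["orientation"])
print(rel([.607,.345,.021],np.radians(180)))
```

```text
tub3_mid 0.9 [284.  70. 124.  88.] (483, 380, 120, 61, -77.3) fit (np.float64(482.4), np.float64(380.2), np.float64(-77.1), np.float64(0.978))
[0.54978018 0.3497831  0.22010352] [-5.68776877e-05  2.36242258e-03  9.99997208e-01  1.16034281e-05]
(array([-5.73, -0.45, 19.91]), array([ 0.  , -0.01, -0.27]))
```

View pics/w11.png

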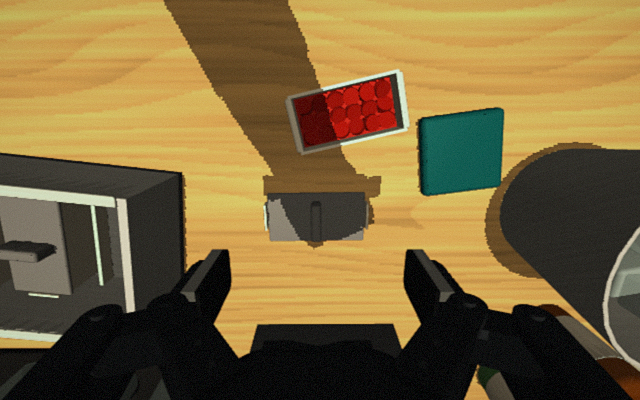

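Run:
```python
from h import *
ci=camera_info("wrist")
print("bar",p2w(ci,(316,220),.041), "bar ends",p2w(ci,(316,202),.041),p2w(ci,(316,239),.041))
for p in((271,192),(366,191.5),(364,241),(270,240.5)): print(p,p2w(ci,p,.017))
see(["lid2_grip","lid1_grip","lid3_grip"])
```

```text
bar [0.60213538 0.34809795 0.041     ] bar ends [0.58011128 0.34820149 0.041     ] [0.62630588 0.34798431 0.041     ]
(271, 192) [0.57486637 0.29342516 0.017     ]
(366, 191.5) [0.5746534  0.40889578 0.017     ]
(364, 241) [0.64048024 0.40926015 0.017     ]
(270, 240.5) [0.63935494 0.2889907  0.017     ]
lid2_grip 0.61 [263. 195. 103.  50.] (608, 347, 130, 65, 89.8) fit (np.float64(608.1), np.float64(347.1), np.float64(90.4), np.float64(0.947))
lid1_grip 0.61 [  2. 194.  72. 104.] (651, -18, 142, 89, -6.6) fit (np.float64(653.0), np.float64(-14.3), np.float64(-7.1), np.float64(0.846))
```

Tub3 is at (348,112). Lid2 is half in shadow at (316,217). The fit puts it at (607,348) mm, so I'll grip it there.

Call:
send_rows:
  series: [-2.8,-0.1,4,0,0,0,0.5,-5.6,-0.2,8,0,0,0,0.5,-5.6,-0.2,12,0,0,0,0.5,-5.6,-0.2,15,0,0,0,0.5,-5.6,-0.2,18,0,0,0,0.5,-5.6,-0.2,19.9,0,0,0,0.5,-5.6,-0.2,19.9,0,0,0,0.5,-5.6,-0.2,19.9,0,0,0,0.5]

```text
clock: 28.75
tcp_pos: [0.6053, 0.3474, 0.0202]
orientation: [-0.001, 0.002, 1.0, -0.0]
wrist_force: [0.1, -0.5, 0.7]
finger_gap: 0.0424
```

Call:
send_rows:
  series: [0,0,0,0,0,0,0,0,0,0,0,0,0,0,0,0,0,0,0,0,0,0,0,0,0,0,0,0,0,0,0,0,0,0,0,0,0,0,0,0,0,0]
  newtons: 80

```text
clock: 29.25
tcp_pos: [0.6063, 0.348, 0.0223]
orientation: [0.001, 0.001, 1.0, 0.0]
wrist_force: [0.1, 0.6, 4.4]
finger_gap: 0.0102
```

Run:
```python
from h import *
s=get_state();p=s["tcp_pos"];off=p[0]-.607;print(p,off); t=np.radians(193)
print(rel([.4824-off*np.cos(t),.3802-off*np.sin(t),.12],t))
```

```text
[0.60629819 0.34796302 0.02228485] -0.0007018061016681454
(array([12.45,  3.18, -9.79]), array([  0.03,   0.09, -13.16]))
```

Call:
send_rows:
  series: [0,0,-4,0,0,0,0,0,0,-8,0,0,0,0,4,1,-9.8,0,0,-4,0,8,2,-9.8,0,0,-8,0,12.4,3.2,-9.8,0,0,-12,0,12.4,3.2,-9.8,0,0,-13.2,0,12.4,3.2,-9.8,0,0,-13.2,0,12.4,3.2,-9.8,0,0,-13.2,0]

```text
clock: 29.92
tcp_pos: [0.4816, 0.3803, 0.1193]
orientation: [0.0, -0.114, 0.994, -0.0]
wrist_force: [-0.3, -0.9, -0.3]
finger_gap: 0.0098
```

Run:
```python
from h import *
s=get_state();print(s["tcp_pos"],s["finger_gap"],s["wrist_force"]); t=np.radians(193)
print(rel([.4817,.3800,.0735],t))
cv2.imwrite("pics/w12.png",read_camera("wrist"))
```

```text
[0.48162027 0.38028403 0.1192937 ] 0.0098041643653534 [-0.33335044 -0.88718738 -0.30014952]
(array([ 0.  , -0.03,  4.58]), array([-0.01,  0.03,  0.06]))
```

View pics/w12.png

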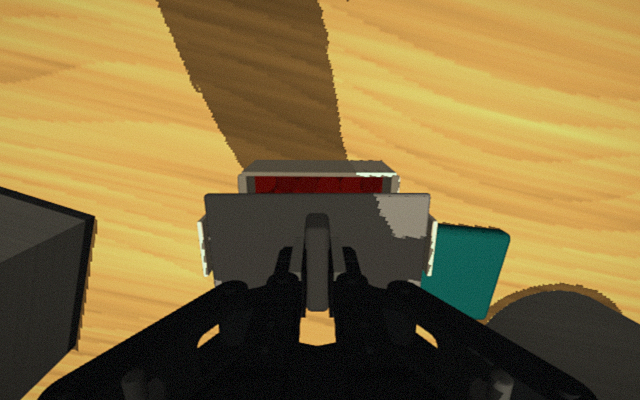

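Lid2 is straight but sits about 2 mm farther from the camera than the earlier lids did (edge at row 194 against 187). I'll shift +0.15 cm and press.

Call:
send_rows:
  series: [0.15,0,2,0,0,0,0,0.15,0,3.4,0,0,0,0,0.15,0,4.2,0,0,0,0,0.15,0,4.6,0,0,0,0,0.15,0,5,0,0,0,0,0.15,0,5.4,0,0,0,0,0.15,0,5.8,0,0,0,0,0.15,0,5.8,0,0,0,0]
  newtons: 100

```text
clock: 30.63
tcp_pos: [0.4823, 0.3803, 0.0623]
orientation: [0.002, -0.113, 0.994, 0.001]
wrist_force: [0.8, 1.5, 2.2]
finger_gap: 0.0094
```

Call:
send_rows:
  series: [0,0,0.2,0,0,0,0,0,0,0.4,0,0,0,0,0,0,0.4,0,0,0,0]

```text
clock: 30.88
tcp_pos: [0.4824, 0.3804, 0.0622]
orientation: [0.003, -0.113, 0.994, 0.001]
wrist_force: [-6.7, -3.8, 26.6]
finger_gap: 0.0093
```

Call:
send_rows:
  series: [0,0,0.2,0,0,0,0,0,0,0.2,0,0,0,0,0,0,-1,0,0,0,0,0,0,-4,0,0,0,0,0,0,-8,0,0,0,0,0,0,-12,0,0,7,0,0,0,-16,0,0,14,0,0,0,-17.5,0,0,21,0,0,0,-17.5,0,0,28,0,0,0,-17.5,0,0,35,0]

```text
clock: 31.72
tcp_pos: [0.4816, 0.3796, 0.2338]
orientation: [0.001, 0.194, 0.981, 0.001]
wrist_force: [-0.7, 0.0, -4.4]
finger_gap: 0.0096
```

Call:
send_rows:
  series: [0,0,0,0,0,7,0,0,0,0,0,0,14,0,0,0,0,0,0,21,0,0,0,0,0,0,28,0,0,0,0,0,0,35,0,0,0,0,0,0,42,0]

```text
clock: 32.22
tcp_pos: [0.4805, 0.379, 0.2312]
orientation: [-0.0, 0.533, 0.846, -0.001]
wrist_force: [-1.0, 0.3, -4.1]
finger_gap: 0.0099
```

Run:
```python
from h import *
print(rel(well([0,.157,.235]),np.radians(82.95)));print(get_state()["wrist_force"])
```

```text
(array([-29.3 ,   2.27,  -0.37]), array([-0.1 ,  0.07, 32.69]))
[-1.04912769  0.34229363 -4.11283721]
```

Call:
send_rows:
  series: [-3.3,0.3,-0.4,0,0,5,0,-6.6,0.5,-0.4,0,0,10,0,-9.9,0.8,-0.4,0,0,15,0,-13.2,1,-0.4,0,0,20,0,-16.5,1.3,-0.4,0,0,25,0,-19.8,1.5,-0.4,0,0,30,0,-23,1.8,-0.4,0,0,32.7,0,-26.3,2,-0.4,0,0,32.7,0,-29.3,2.3,-0.4,0,0,32.7,0,-29.3,2.3,-0.4,0,0,32.7,0]

```text
clock: 33.05
tcp_pos: [0.6326, 0.1204, 0.2345]
orientation: [0.001, 0.749, 0.662, -0.001]
wrist_force: [-0.0, 0.7, -4.0]
finger_gap: 0.0095
```

Call:
send_rows:
  series: [0,0,0,0,0,0,0,0,0,0,0,0,0,0]

```text
clock: 33.22
tcp_pos: [0.6294, 0.126, 0.2352]
orientation: [-0.001, 0.747, 0.664, -0.001]
wrist_force: [-0.6, 0.9, -3.3]
finger_gap: 0.0096
```

Run:
```python
from h import *
s=get_state();print(s["tcp_pos"],towell(s["tcp_pos"]))
print(rel(well([-.0005,.157,.113]),np.radians(82.95)))
```

```text
[0.62939143 0.1259819  0.23517897] [0.00144168 0.15855764 0.23517897]
(array([-0.15, -0.17, 12.22]), array([-0.12,  0.01,  0.32]))
```

Call:
send_rows:
  series: [-0.1,-0.1,4,-0.1,0,0.3,0,-0.1,-0.2,8,-0.1,0,0.3,0,-0.1,-0.2,11,-0.1,0,0.3,0,-0.1,-0.2,12.2,-0.1,0,0.3,0,-0.1,-0.2,12.2,-0.1,0,0.3,0,-0.1,-0.2,12.2,-0.1,0,0.3,0]

```text
clock: 33.72
tcp_pos: [0.6264, 0.1268, 0.1137]
orientation: [-0.0, 0.748, 0.664, -0.0]
wrist_force: [-0.5, -0.3, -3.4]
finger_gap: 0.0093
```

Run:
```python
from h import *
s=get_state();print(towell(s["tcp_pos"]),s["wrist_force"])
print(rel(well([-.0005,.157,.077]),np.radians(82.95)))
```

```text
[-0.00158377  0.15903359  0.11368142] [-0.54668591 -0.25338007 -3.40291799]
(array([-0.2 ,  0.11,  3.67]), array([-0.02,  0.02,  0.19]))
```

Call:
send_rows:
  series: [-0.2,0.1,2,0,0,0.2,0,-0.2,0.1,3,0,0,0.2,0,-0.2,0.1,3.7,0,0,0.2,0,-0.2,0.1,4,0,0,0.2,0,-0.2,0.1,4,0,0,0.2,0]

```text
clock: 34.13
tcp_pos: [0.6288, 0.1239, 0.075]
orientation: [0.001, 0.75, 0.662, 0.001]
wrist_force: [-1.1, -0.7, -3.2]
finger_gap: 0.0097
```

Call:
send_rows:
  series: [0,0,0.15,0,0,0,0,0,0,0.3,0,0,0,0,0,0,0.3,0,0,0,0]

```text
clock: 34.38
tcp_pos: [0.6292, 0.1238, 0.0743]
orientation: [0.001, 0.75, 0.662, 0.002]
wrist_force: [-3.8, 0.6, 9.6]
finger_gap: 0.0096
```

Call:
send_rows:
  series: [0,0,-0.3,0,0,0,0.4,0,0,-0.3,0,0,0,0.4,0,0,-0.3,0,0,0,0.4,0,0,-3,0,0,0,0.4,0,0,-7,0,0,0,0.4,0,0,-11,0,0,0,0.4,0,0,-15,0,0,0,0.4,-3,0,-18,0,0,0,0.4,-6,0,-21,0,0,0,0.4,-9,0,-24,0,0,0,0.4]
  newtons: 60

```text
clock: 35.22
tcp_pos: [0.6168, 0.0356, 0.3115]
orientation: [0.001, 0.749, 0.662, 0.001]
wrist_force: [0.2, -0.3, -0.0]
finger_gap: 0.034
```

Call:
send_rows:
  series: [-3,0,-2,0,0,0,0.4,-6,0,-3,0,0,0,0.4,-9,0,-3,0,0,0,0.4,-9,0,-3,0,0,0,0.4,-9,0,-3,0,0,0,0.4,-9,0,-3,0,0,0,0.4]

```text
clock: 35.72
tcp_pos: [0.6057, -0.0532, 0.3393]
orientation: [0.0, 0.75, 0.661, 0.001]
wrist_force: [0.1, 0.2, -0.4]
finger_gap: 0.0342
```

Run:
```python
from h import *
ci=camera_info("wrist"); im=read_camera("wrist"); cv2.imwrite("pics/w13.png",im); s=get_state();print(s["tcp_pos"],towell(s["tcp_pos"]),s["joint_pos"])
for l in ("lid1_grip","lid2_grip","lid3_grip","pawl","winder_bar"):
  for d in silhouettes("wrist",l)[:2]:
    z={"l":.081,"p":.15,"w":.219}[l[0]]; r=rect(ci,d["pixels"],z-.012 if l[0]=="l" else z)
    print(l,round(d["p"],2),np.round(d["box"]),r,towell([r[0]/1000,r[1]/1000,0]).round(3))
    if l[0]=="l": f=fit(ci,d["pixels"],LID,r,.052); print(f,towell([f[0]/1000,f[1]/1000,0]).round(4))
```

```text
[ 0.60568047 -0.05259372  0.33921624] [-1.72441797e-04 -2.15780290e-02  3.39216243e-01] [-2.18912255e-01  3.83924345e-01  4.09274104e-01  1.59506213e+00
  6.52442916e-04  1.47623568e+00]
lid1_grip 0.96 [267.  65. 101.  52.] (619, 40, 131, 66, -7.1) [0.002 0.072 0.   ]
(np.float64(618.1), np.float64(40.0), np.float64(-7.1), np.float64(0.967)) [0.0008 0.0718 0.    ]
lid2_grip 0.77 [257.   1. 100.  58.] (616, 113, 128, 64, -7.1) [-0.01   0.144  0.   ]
(np.float64(614.7), np.float64(113.6), np.float64(-5.8), np.float64(0.946)) [-0.0116  0.1445  0.    ]
lid3_grip 0.64 [270. 128.  97.  49.] (610, -43, 130, 63, -7.1) [ 0.003 -0.012  0.   ]
(np.float64(610.3), np.float64(-43.3), np.float64(-6.7), np.float64(0.953)) [ 0.0033 -0.0118  0.    ]
lid3_grip 0.63 [233.   0. 159. 307.] (603, -73, 440, 189, 83.9) [-0.    -0.042  0.   ]
(np.float64(603.7), np.float64(-144.7), np.float64(89.3), np.float64(0.156)) [ 0.0092 -0.1132  0.    ]
pawl 0.78 [296. 241.  15.  62.] (573, -176, 85, 15, 81.7) [-0.017 -0.148  0.   ]
winder_bar 0.97 [297. 198.  82. 108.] (627, -117, 113, 82, -65.7) [ 0.029 -0.083  0.   ]
winder_bar 0.39 [237.   0. 153. 306.] (608, -39, 280, 122, 83.7) [ 0.    -0.008  0.   ]
```

View pics/w13.png

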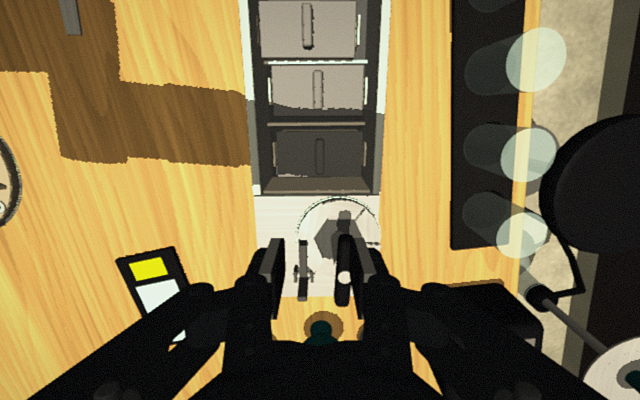

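Lids 1 and 3 sit right in their bays, but the one in bay 1 (px 257–357, cut off by the image edge) looks about 10 px too far left. I'll move the camera nearer and fit it with height and tilt free.

Call:
send_rows:
  series: [4,0,0,0,0,0,0.4,8,0,0,0,0,0,0.4,12,0,0,0,0,0,0.4,12,0,0,0,0,0,0.4,12,0,0,0,0,0,0.4]

```text
clock: 36.43
tcp_pos: [0.6205, 0.0687, 0.3393]
orientation: [0.001, 0.748, 0.663, 0.0]
wrist_force: [-0.2, -0.3, 0.1]
finger_gap: 0.0343
```

```bash
cat > f6.py <<'E'
from h import *
def render6(ci,v,S=4,boxes=LID):
    # v: well x,y (cm), yaw rel well, grip-frame z of lid underside plate ref (cm), tiltx, tilty
    m=np.zeros((400*S,640*S),np.uint8); Rw=R.from_euler('z',TH+v[2])*R.from_euler('xy',v[4:6])
    o=well([v[0]/100,v[1]/100,v[3]/100])
    for a,b,z1,z2 in boxes:
        c=np.array([[i*a/2,j*b/2,k-.017] for i in(-1,1) for j in(-1,1) for k in(z1,z2)])
        p=w2p(ci,Rw.apply(c)+o)*S+S/2
        cv2.fillConvexPoly(m,cv2.convexHull(np.round(p).astype(np.int32)),1)
    return m
def fit6(ci,mask,g):
    M=cv2.resize(mask.astype(np.uint8),None,fx=4,fy=4,interpolation=0)
    f=lambda v:1-(lambda r:(r&M).sum()/max(1,(r|M).sum()))(render6(ci,v))
    g=np.array(g,float); sx=g+np.vstack([np.zeros(6),np.diag([.6,.6,.05,1,.06,.06])])
    q=minimize(f,g,method="Nelder-Mead",options=dict(initial_simplex=sx,maxiter=250)); return q.x.round(3),round(1-q.fun,3)
if __name__=="__main__":
    ci=camera_info("wrist"); im=read_camera("wrist"); cv2.imwrite("pics/w14.png",im)
    print(get_state()["tcp_pos"])
    for l,y in(("lid2_grip",15.6),("lid1_grip",7.2),("lid3_grip",-1.2)):
        for d in silhouettes("wrist",l)[:1]:
            print(l,round(d["p"],2),np.round(d["box"]),rect(ci,d["pixels"],.069)); np.save(l,d["pixels"])
            print(fit6(ci,d["pixels"],[0,y,0,6.9,0,0]),"flat",fit(ci,d["pixels"],LID,rect(ci,d["pixels"],.069),.052))
E
python3 f6.py
```

```text
[0.62053034 0.06716163 0.33935294]
lid2_grip 0.89 [262. 105.  96.  49.] (616, 114, 128, 64, -6.8)
(array([-1.1000e+00,  1.4373e+01,  4.0000e-03,  6.7370e+00,  1.1200e-01,
        2.9000e-02]), np.float64(0.962)) flat (np.float64(614.8), np.float64(113.4), np.float64(-6.7), np.float64(0.959))
lid1_grip 0.92 [272. 160.  92.  43.] (618, 40, 130, 64, -5.9)
(array([ 1.050e-01,  7.034e+00, -1.000e-03,  6.504e+00,  7.400e-02,
        3.600e-02]), np.float64(0.974)) flat (np.float64(618.1), np.float64(39.9), np.float64(-6.0), np.float64(0.959))
lid3_grip 0.72 [274. 218.  88.  37.] (611, -44, 129, 66, -6.8)
(array([ 0.333, -1.333,  0.007,  6.534,  0.055, -0.007]), np.float64(0.903)) flat (np.float64(611.1), np.float64(-44.0), np.float64(-6.8), np.float64(0.874))
```

Run:
```python
from h import *
a=cv2.imread("pics/w14.png")[70:260,225:405]; b=read_camera("scene")
c=w2p(camera_info("scene"),well([0,.1,.08])); print(c); x,y=map(int,c)
b=b[y-55:y+55,x-100:x+60]
A=cv2.resize(a,(400,422),interpolation=2);B=cv2.resize(b,(400,275),interpolation=2)
A=cv2.convertScaleAbs(A,alpha=1.5,beta=15);B=cv2.convertScaleAbs(B,alpha=1.5,beta=15)
B=cv2.copyMakeBorder(B,0,147,0,0,0); cv2.imwrite("pics/m15.png",np.hstack([A,B]))
```

```text
[316.26472676 243.22338338]
```

View pics/m15.png

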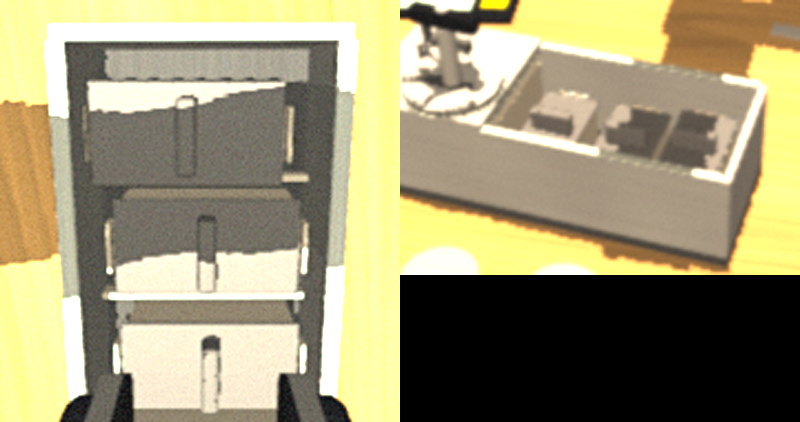

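The last picture shows the tub in bay 1 pushed toward the near wall and the rib, so it was probably the announced knock. Whether it still stands flat is uncertain, so I'll regrip it and set it down again centred.

Run:
```python
from h import *
print(rel(well([-.010,.145,.13]),np.radians(82.95)))
```

```text
(array([ 4.84, -1.08, 20.96]), array([ 0.1 ,  0.01, -0.19]))
```

Call:
send_rows:
  series: [2.4,-0.5,4,0,0,0,0.6,4.8,-1.1,8,0,0,0,0.6,4.8,-1.1,12,0,0,0,0.6,4.8,-1.1,16,0,0,0,0.6,4.8,-1.1,19,0,0,0,0.6,4.8,-1.1,21,0,0,0,0.6,4.8,-1.1,21,0,0,0,0.6,4.8,-1.1,21,0,0,0,0.6]

```text
clock: 37.35
tcp_pos: [0.6153, 0.1136, 0.1289]
orientation: [-0.0, 0.75, 0.661, -0.0]
wrist_force: [0.3, -0.5, 0.6]
finger_gap: 0.0513
```

Run:
```python
from f6 import *
s=get_state(); print(towell(s["tcp_pos"])); ci=camera_info("wrist"); read_camera("wrist")
for d in silhouettes("wrist","lid2_grip")[:2]:
    print(d["p"],np.round(d["box"]),rect(ci,d["pixels"],.069)); np.save("l2",d["pixels"])
print(rel(well([-.010,.145,.0775]),np.radians(82.95)))
for z in(.069,.080):
  for x in(-.01,-.005): print(z,x,[w2p(ci,well([x+i*.06,.144+.032,z])).round(1) for i in(-1,1)])
im=read_camera("wrist").max(2)
for r in(175,185,195,205,215): print(r,im[r,200:450:4])
```

```text
[-0.01100763  0.14450402  0.12890503]
0.94 [229. 173. 181.  86.] (616, 112, 128, 67, -6.6)
(array([-0.03, -0.15,  5.43]), array([ 0.29, -0.04, -0.17]))
0.069 -0.01 [array([231.1, 170.9]), array([403. , 170.5])]
0.069 -0.005 [array([238.3, 170.9]), array([410.2, 170.5])]
0.08 -0.01 [array([226.5, 174.4]), array([407.6, 174. ])]
0.08 -0.005 [array([234.1, 174.3]), array([415.1, 174. ])]
175 [51 48 53 50 53 53 51 47 69 72 66 70 73 73 65 68 71 69 67 69 68 71 76 71
 70 67 69 65 72 68 67 65 68 77 74 74 75 62 69 67 73 69 66 66 73 77 71 68
 74 54 49 54 60 56 61 64 67 58 61 57 64 60 59]
185 [57 55 51 56 54 49 48 50 72 67 69 69 67 72 61 71 72 72 67 71 71 70 70 70
 67 70 69 52 39 38 65 65 73 70 69 69 67 65 75 72 68 72 66 64 65 63 71 71
 72 50 44 55 55 53 54 59 59 58 55 57 59 59 55]
195 [ 76  48  52  50  47  51  51  69  67  66  65  72  73  74  66  73  75  68
  69  72  71  68  71  70  64  67  45  63  68  68  50  71  68  66  69  70
  67  68  74  69  67  66  72  67  70  71  69  75  73  64 150  47  54  52
  58  51  61  61  57  59  58  62  54]
205 [ 84  43  55  52  55  45  49  97  60  70  64  73  72  72  66  71  70  74
  72  64  69  71  72  70  64  64  53  63  71  66  56  72  69  69  65  69
  75  69  66  65  73  72  65  71  65  69  73  68  69  72 150  55  51  48
  51  58  56  59  58  58  58  62  63]
215 [118  58  53  57  51  52  56  94  63  68  62  69  71  73  64  73  72  73
  70  70  68  72  72  69  70  67  49  68  74  70  59  68  64  71  68  68
  69  66  60  71  72  66  63  70  66  67  70  72  65  65 114  54  52  52
  52  58  51  59  57  62  61  53  56]
```

Call:
send_rows:
  series: [0,0,2,0.2,0,0,0.6,0,0,4,0.2,0,0,0.6,0,0,5,0.2,0,0,0.6,0,0,5.4,0.2,0,0,0.6,0,0,5.4,0.2,0,0,0.6]

```text
clock: 37.92
tcp_pos: [0.6162, 0.1146, 0.0758]
orientation: [-0.001, 0.75, 0.662, -0.001]
wrist_force: [-0.6, -0.7, 0.3]
finger_gap: 0.051
```

Call:
send_rows:
  series: [0,0,0,0,0,0,0,0,0,0,0,0,0,0,0,0,0,0,0,0,0,0,0,0,0,0,0,0,0,0,0,0,0,0,0,0,0,0,0,0,0,0]
  newtons: 60

```text
clock: 38.42
tcp_pos: [0.6168, 0.1149, 0.0769]
orientation: [-0.0, 0.75, 0.662, 0.0]
wrist_force: [-1.5, 0.2, 5.6]
finger_gap: 0.0107
```

Call:
send_rows:
  series: [0,0,-1,0,0,0,0,0,0,-2,0,0,0,0,0,0,-3,0,0,0,0,0,0,-4,0,0,0,0,0,0,-4,0,0,0,0]

```text
clock: 38.83
tcp_pos: [0.6178, 0.1148, 0.1185]
orientation: [0.001, 0.75, 0.662, 0.001]
wrist_force: [0.7, 0.4, -2.8]
finger_gap: 0.0105
```

Run:
```python
from f6 import *
s=get_state(); print(towell(s["tcp_pos"])); ci=camera_info("wrist"); im=read_camera("wrist")
for d in silhouettes("wrist","lid2_grip")[:1]:
    print(d["p"],np.round(d["box"]),rect(ci,d["pixels"],.11))
cv2.imwrite("pics/w16.png",im)
print(rel(well([0,.156,.113]),np.radians(82.95)))
```

```text
[-0.00871579  0.14601773  0.11852663]
0.6 [200. 196. 236. 115.] (618, 109, 131, 73, -7.1)
(array([1.02, 0.97, 0.34]), array([-0.01, -0.02, -0.11]))
```

Call:
send_rows:
  series: [1,1,0,0,0,0,0,1,1,0,0,0,0,0,1,1,2,0,0,0,0,1,1,3,0,0,0,0,1,1,3.7,0,0,0,0,1,1,4.1,0,0,0,0,1,1,4.1,0,0,0,0]

```text
clock: 39.52
tcp_pos: [0.6256, 0.1232, 0.0765]
orientation: [-0.001, 0.75, 0.662, -0.001]
wrist_force: [-8.2, -1.3, 12.4]
finger_gap: 0.0102
```

Call:
send_rows:
  series: [0,0,0.15,0,0,0,0,0,0,0.3,0,0,0,0,0,0,0.3,0,0,0,0]

```text
clock: 39.77
tcp_pos: [0.6256, 0.1232, 0.0764]
orientation: [-0.001, 0.75, 0.662, -0.001]
wrist_force: [-14.4, -0.9, 26.9]
finger_gap: 0.0105
```

It stands firm again at the same height (27 N, level). I'll release it and go to the pawl.

Call:
send_rows:
  series: [0,0,-0.4,0,0,0,0.4,0,0,-0.4,0,0,0,0.4,0,0,-0.4,0,0,0,0.4,0,0,-0.4,0,0,0,0.4,0,0,-4,0,0,0,0.4,0,0,-8,0,0,0,0.4,0,0,-12,0,0,0,0.4,0,0,-16,0,0,0,0.2,0,0,-20,0,0,0,0,-1,0,-20,0,0,0,0]

```text
clock: 40.6
tcp_pos: [0.6297, 0.1147, 0.2804]
orientation: [0.003, 0.749, 0.662, 0.005]
wrist_force: [-0.2, -0.7, 0.9]
finger_gap: 0.0006
```

Run:
```python
from f6 import *
ci=camera_info("wrist"); im=read_camera("wrist")
cv2.imwrite("pics/w17.png",im)
for l in("lid2_grip","lid1_grip"):
  for d in silhouettes("wrist",l)[:1]:
    r=rect(ci,d["pixels"],.069);f=fit(ci,d["pixels"],LID,r,.052); print(l,round(d["p"],2),np.round(d["box"]),r,f,towell([f[0]/1000,f[1]/1000,0]).round(4))
print(rel(well([-.018,-.138,.27]),np.radians(82.95)))
```

```text
lid2_grip 0.57 [255. 141. 108.  53.] (625, 121, 130, 63, -7.1) (np.float64(625.7), np.float64(121.0), np.float64(-6.9), np.float64(0.962)) [-0.0016  0.1532  0.    ]
lid1_grip 0.86 [263. 205. 103.  46.] (619, 40, 131, 63, -7.3) (np.float64(618.5), np.float64(39.4), np.float64(-8.0), np.float64(0.851)) [0.0013 0.0713 0.    ]
(array([-28.34,  -1.76,   0.11]), array([-0.08, -0.02, -0.16]))
```

Bay 1 is now centred, at (-2,153) mm in the well frame. Moving to the pawl with the fingers shut.

Call:
send_rows:
  series: [-4,-0.2,0,0,0,0,0,-8,-0.5,0,0,0,0,0,-12,-0.7,0,0,0,0,0,-16,-1,0,0,0,0,0,-20,-1.2,0,0,0,0,0,-24,-1.5,0,0,0,0,0,-28.3,-1.8,0,0,0,0,0,-28.3,-1.8,0,0,0,0,0,-28.3,-1.8,0,0,0,0,0]

```text
clock: 41.5
tcp_pos: [0.5719, -0.1671, 0.2686]
orientation: [-0.003, 0.751, 0.66, -0.001]
wrist_force: [-0.5, 0.1, -0.1]
finger_gap: -0.0001
```

Run:
```python
from h import *
s=get_state(); print(towell(s["tcp_pos"]),s["orientation"],s["joint_pos"])
print(rel(well([-.018,-.139,.165]),np.radians(82.95)))
```

```text
[-0.01964989 -0.13938602  0.26863359] [-0.00289891  0.75139727  0.65984218 -0.00142386] [-4.18902817e-01  3.54806108e-01  1.95461418e-01  1.41790902e+00
 -1.63274743e-04  1.28146378e+00]
(array([ 0.02,  0.23, 10.36]), array([-0.36, -0.1 , -0.37]))
```

Call:
send_rows:
  series: [0,0.1,4,-0.4,0,0,0,0,0.2,8,-0.4,0,0,0,0,0.2,10.3,-0.4,0,0,0,0,0.2,10.3,-0.4,0,0,0,0,0.2,10.3,-0.4,0,0,0]

```text
clock: 41.92
tcp_pos: [0.5737, -0.163, 0.166]
orientation: [-0.001, 0.749, 0.662, 0.001]
wrist_force: [0.2, -0.5, 1.0]
finger_gap: 0.0001
```

Call:
send_rows:
  series: [-0.7,0,0,0,0,0,0,-1.4,0,0,0,0,0,0,-2.1,0,0,0,0,0,0,-2.8,0,0,0,0,0,0]

```text
clock: 42.25
tcp_pos: [0.5725, -0.1943, 0.1699]
orientation: [0.003, 0.75, 0.662, 0.002]
wrist_force: [0.2, 0.3, 0.6]
finger_gap: 0.0002
```

Call:
send_rows:
  series: [-0.7,0,0,0,0,0,0,-1.4,0,0,0,0,0,0,-2.1,0,0,0,0,0,0,-2.5,0,0,0,0,0,0,-2.5,0,0,0,0,0,0,-2.5,0,0,0,0,0,0]

```text
clock: 42.75
tcp_pos: [0.5684, -0.2183, 0.1685]
orientation: [0.002, 0.75, 0.661, 0.002]
wrist_force: [-0.3, -0.2, -0.9]
finger_gap: 0.0001
```

Call:
send_rows:
  series: [0,0,-4,0,0,0,0,0,0,-8,0,0,0,0,4,0,-12,0,0,0,0,8,0,-14,0,0,0,0,9,0,-14,0,0,0,0,9,0,-14,0,0,0,0]

```text
clock: 43.25
tcp_pos: [0.5803, -0.1244, 0.3125]
orientation: [0.004, 0.748, 0.663, 0.004]
wrist_force: [0.5, -0.4, 0.5]
finger_gap: -0.0
```

Run:
```python
from h import *
s=get_state(); print(towell(s["tcp_pos"]))
ci=camera_info("wrist"); im=read_camera("wrist"); cv2.imwrite("pics/w18.png",im)
for l in("pawl","winder_bar"):
  for d in silhouettes("wrist",l)[:2]:
    r=rect(ci,d["pixels"],.16 if l=="pawl" else .219); print(l,round(d["p"],2),np.round(d["box"]),r,towell([r[0]/1000,r[1]/1000,0]).round(3))
print("down: tab top, arm end",w2p(ci,well([-.018,-.162,.183])),w2p(ci,well([-.018,-.112,.141])))
print("flip: arm top, tab end",w2p(ci,well([-.018,-.168,.185])),w2p(ci,well([-.018,-.210,.135])),"pivot",w2p(ci,well([-.018,-.162,.135])))
```

```text
[-0.01652322 -0.09595678  0.31248189]
pawl 0.73 [248.   0. 164. 258.] (602, -89, 251, 149, 83.5) [ 0.001 -0.058  0.   ]
pawl 0.6 [305. 226.  16.  14.] (573, -179, 14, 13, -7.1) [-0.017 -0.151  0.   ]
winder_bar 0.76 [308. 142.  94. 116.] (610, -126, 91, 81, 60.1) [ 0.013 -0.094  0.   ]
down: tab top, arm end [313.00363454 250.69094955] [313.12816094 192.15778379]
flip: arm top, tab end [312.99648741 256.92579872] [313.11516946 267.9302517 ] pivot [313.1278652  231.68609078]
```

Run:
```python
from h import *
im=cv2.imread("pics/w18.png").max(2)
for r in range(186,246,5): print(r,im[r,296:334:2])
ci=camera_info("scene"); s=read_camera("scene"); cv2.imwrite("pics/s18.png",s)
P=lambda *p:w2p(ci,well(list(p))).round(0)
print("tabtop down",P(-.018,-.162,.183),"arm end down",P(-.018,-.112,.141),"flip arm top",P(-.018,-.168,.185),"flip tab end",P(-.018,-.21,.135),"bar",P(.028,-.112,.208))
for l in("pawl","winder_bar"):
  for d in silhouettes("scene",l)[:3]: print(l,round(d["p"],2),np.round(d["box"]))
```

```text
186 [119 126 124 118 123 118 135 124 122 130 131 122 124 127 131 130  67  41
  41]
191 [243 186 182 128 117 130 123 124 120 116 125 115 127 130 127  45  46  49
  44]
196 [239 238 239 238 239 237 228 249 167 118 119 114 121 114 117 116  89  40
  44]
201 [239 239 239 240 239 239 233 237 238 241 242 241 243 247 179 191 128 105
  52]
206 [237 238 238 239 238 239 228 240 239 240 238 238 240 242 241 243 240 240
 245]
211 [238 239 238 238 241 239 237 238 239 239 239 238 241 240 239 244 240 240
 242]
216 [239 238 237 237 238 239 237 237 238 237 238 240 239 240 239 240 240 240
 240]
221 [237 238 238 239 124 233 242 240 243 244 240 239 240 238 238 240 239 239
 239]
226 [238 237 242 102  15  61 107 100 106 111 106 110 114  18 156 242 241 237
 241]
231 [238 240 237 177 103 124 227 227 118 117 117 117 169 118 106 228 241 240
 238]
236 [238 238 239 223 100 160 220 212 154  89  86  91 193 116 107 248 242 241
 238]
241 [235 236 235 242 152  61  69  68  71  35  12  15  40  66  65  64  62 159
 241]
tabtop down [225. 191.] arm end down [244. 207.] flip arm top [223. 190.] flip tab end [212. 202.] bar [233. 195.]
pawl 0.62 [264. 225.  31.  18.]
winder_bar 0.72 [196. 190. 167. 106.]
winder_bar 0.61 [218. 190.  41.  46.]
```

Rows 201–221 show bare housing where the arm used to lie, so the pawl is flipped. Next I'll grip the T-bar and wind back.

Run:
```python
from h import *
print(rel([.622,-.1455,.195],np.radians(81.5)))
```

```text
(array([-1.07,  4.48, 11.25]), array([ 0.19, -0.02,  1.28]))
```

Call:
send_rows:
  series: [-0.5,2.2,0,0.2,0,1,0.6,-1.1,4.5,0,0.2,0,1.3,0.6,-1.1,4.5,3,0.2,0,1.3,0.6,-1.1,4.5,7,0.2,0,1.3,0.6,-1.1,4.5,10,0.2,0,1.3,0.6,-1.1,4.5,11.2,0.2,0,1.3,0.6,-1.1,4.5,11.2,0.2,0,1.3,0.6]

```text
clock: 44.13
tcp_pos: [0.6199, -0.1453, 0.1912]
orientation: [-0.004, 0.758, 0.652, -0.002]
wrist_force: [-0.6, 0.9, -0.5]
finger_gap: 0.0508
```

Call:
send_rows:
  series: [0,0,0,0,0,0,0,0,0,0,0,0,0,0,0,0,0,0,0,0,0,0,0,0,0,0,0,0,0,0,0,0,0,0,0,0,0,0,0,0,0,0]
  newtons: 60

```text
clock: 44.63
tcp_pos: [0.6221, -0.1461, 0.1989]
orientation: [0.001, 0.758, 0.653, -0.0]
wrist_force: [-4.5, -1.3, 2.8]
finger_gap: 0.0146
```

Call:
send_rows:
  series: [0,0,0,0,0,-6,0,0,0,0,0,0,-12,0,0,0,0,0,0,-18,0,0,0,0,0,0,-24,0,0,0,0,0,0,-30,0,0,0,0,0,0,-30,0]

```text
clock: 45.13
tcp_pos: [0.6227, -0.146, 0.1989]
orientation: [0.002, 0.562, 0.827, -0.0]
wrist_force: [-4.4, -1.1, 4.0]
finger_gap: 0.0148
```

Run:
```python
from h import *
s=get_state(); print(towell(s["tcp_pos"]),s["ft_torque"],s["joint_pos"][5],2*np.degrees(np.arctan2(s["orientation"][2],s["orientation"][1])))
```

```text
[ 0.0281903  -0.11219771  0.19892576] [-0.46325719  1.00389134  0.11662493] 0.8374103121758536 111.6684258736187
```

The bar turns back freely (0.12 N m, friction only). Continuing to shut.

Call:
send_rows:
  series: [0,0,0,0,0,-7,0,0,0,0,0,0,-14,0,0,0,0,0,0,-21,0,0,0,0,0,0,-28,0,0,0,0,0,0,-35,0,0,0,0,0,0,-42,0,0,0,0,0,0,-49,0,0,0,0,0,0,-56,0,0,0,0,0,0,-60,0]

```text
clock: 45.88
tcp_pos: [0.6234, -0.1451, 0.1989]
orientation: [0.002, 0.073, 0.997, -0.0]
wrist_force: [-2.4, 1.5, 4.5]
finger_gap: 0.0146
```

Call:
send_rows:
  series: [0,0,0,0,0,-7,0,0,0,0,0,0,-14,0,0,0,0,0,0,-21,0,0,0,0,0,0,-28,0,0,0,0,0,0,-35,0,0,0,0,0,0,-42,0,0,0,0,0,0,-49,0,0,0,0,0,0,-56,0,0,0,0,0,0,-60,0]

```text
clock: 46.63
tcp_pos: [0.623, -0.144, 0.1989]
orientation: [0.002, -0.436, 0.9, -0.0]
wrist_force: [-4.2, 3.3, 5.0]
finger_gap: 0.0145
```

Run:
```python
from h import *
s=get_state(); print(towell(s["tcp_pos"]),s["ft_torque"],s["wrist_force"],s["joint_pos"][5],2*np.degrees(np.arctan2(s["orientation"][2],s["orientation"][1])))
```

```text
[ 0.02819634 -0.11020141  0.1989199 ] [ 0.95223932  0.78159295 -0.1289272 ] [-4.18773419  3.31908001  4.96728936] -1.2563222347032648 231.70329130058312
```

Call:
send_rows:
  series: [0,0,0,0,0,-7,0,0,0,0,0,0,-14,0,0,0,0,0,0,-21,0,0,0,0,0,0,-27,0,0,0,0,0,0,-32,0,0,0,0,0,0,-32,0,0,0,0,0,0,-32,0]

```text
clock: 47.22
tcp_pos: [0.6224, -0.1436, 0.199]
orientation: [0.002, -0.665, 0.747, -0.0]
wrist_force: [-4.6, 4.3, 6.8]
finger_gap: 0.0147
```

Run:
```python
from h import *
s=get_state(); print(towell(s["tcp_pos"]),s["ft_torque"],s["wrist_force"],s["joint_pos"][5],2*np.degrees(np.arctan2(s["orientation"][2],s["orientation"][1])))
```

```text
[ 0.02762286 -0.10981502  0.19896311] [ 1.1046779   1.10020956 -0.22600053] [-4.55876797  4.28966038  6.77070267] -1.8091468848796575 263.38740993913945
```

Call:
send_rows:
  series: [0,0,0,0,0,0,0.6,0,0,0,0,0,0,0.6,0,0,0,0,0,0,0.6,0,0,-4,0,0,0,0.6,0,0,-8,0,0,0,0.6,0,0,-11,0,0,0,0.4,2.5,1.5,-11,0,0,0,0,5,3,-11,0,0,0,0,8.2,4.6,-11,0,0,0,0,8.2,4.6,-11,0,0,0,0]

```text
clock: 48.05
tcp_pos: [0.5655, -0.226, 0.3074]
orientation: [-0.0, -0.664, 0.748, -0.002]
wrist_force: [0.8, 0.7, 0.3]
finger_gap: 0.0002
```

Run:
```python
from h import *
s=get_state(); print(towell(s["tcp_pos"]),s["finger_gap"])
print(rel(well([-.018,-.191,.165]),np.radians(262.95)))
ci=camera_info("wrist"); im=read_camera("wrist"); cv2.imwrite("pics/w20.png",im); im=im.max(2)
P=lambda *p:w2p(ci,well(list(p))).round(0)
print("tbar",P(.028,-.112-.039,.219),P(.028,-.112+.039,.219),"flip arm top",P(-.018,-.168,.185),"tab end",P(-.018,-.21,.139),"down arm end",P(-.018,-.112,.141))
for l in("pawl","winder_bar","leaf_a"):
  for d in silhouettes("wrist",l)[:2]:
    r=rect(ci,d["pixels"],dict(p=.16,w=.219,l=.104)[l[0]]); print(l,round(d["p"],2),np.round(d["box"]),r,towell([r[0]/1000,r[1]/1000,0]).round(3))
```

```text
[-0.01872936 -0.19857276  0.3073558 ] 0.00018807760799382457
(array([-0.79, -0.05, 14.23]), array([-0.12, -0.14,  0.24]))
tbar [264. 254.] [268. 329.] flip arm top [317. 222.] tab end [317. 169.] down arm end [317. 253.]
pawl 0.8 [307. 169.  18.  65.] (570, -209, 67, 15, 83.6) [-0.016 -0.181  0.   ]
winder_bar 0.84 [231. 206.  90.  82.] (612, -194, 81, 59, 44.0) [ 0.023 -0.161  0.   ]
leaf_a 0.79 [311. 320.  12.  26.] (594, 3, 45, 16, 83.3) [-0.019  0.032  0.   ]
```

The pawl mask (rows 169–234) matches the flipped pose: tab end predicted at row 169, arm top at 222. Now I'll flip it back.

Call:
send_rows:
  series: [-0.5,0,4,0,0,0,0,-0.5,0,8,0,0,0,0,-0.5,0,11.5,0,0,0,0,-0.5,0,14.1,0,0,0,0,-0.5,0,14.1,0,0,0,0,-0.5,0,14.1,0,0,0,0]

```text
clock: 48.75
tcp_pos: [0.5681, -0.2149, 0.1645]
orientation: [0.0, -0.667, 0.745, 0.001]
wrist_force: [-0.5, -0.3, 0.9]
finger_gap: -0.0
```

Call:
send_rows:
  series: [-0.7,0,0,0,0,0,0,-1.4,0,0,0,0,0,0,-2.1,0,0,0,0,0,0,-2.8,0,0,0,0,0,0,-3.5,0,0,0,0,0,0,-4.2,0,0,0,0,0,0,-4.9,0,0,0,0,0,0,-5.6,0,0,0,0,0,0,-6,0,0,0,0,0,0,-6,0,0,0,0,0,0]

```text
clock: 49.58
tcp_pos: [0.5753, -0.1558, 0.1657]
orientation: [0.001, -0.667, 0.745, -0.0]
wrist_force: [-0.0, 0.1, -0.1]
finger_gap: -0.0003
```

Call:
send_rows:
  series: [0,0,-4,0,0,0,0,0,0,-8,0,0,0,0,3,0,-12,0,0,0,0,6,0,-14,0,0,0,0,6,0,-14,0,0,0,0,6,0,-14,0,0,0,0]

```text
clock: 50.08
tcp_pos: [0.5689, -0.2189, 0.3076]
orientation: [0.001, -0.665, 0.747, -0.003]
wrist_force: [0.1, 0.4, -0.4]
finger_gap: 0.0003
```

Run:
```python
from h import *
s=get_state(); print(towell(s["tcp_pos"]),s["finger_gap"])
ci=camera_info("wrist"); im=read_camera("wrist"); cv2.imwrite("pics/w21.png",im)
P=lambda *p:w2p(ci,well(list(p))).round(0)
print("tbar",P(.028,-.112-.039,.219),P(.028,-.112+.039,.219),"flip arm top",P(-.018,-.168,.185),"tab end",P(-.018,-.21,.139),"down arm end",P(-.018,-.112,.141),"tab top",P(-.018,-.162,.183))
for l in("pawl","winder_bar"):
  for d in silhouettes("wrist",l)[:2]: print(l,round(d["p"],2),np.round(d["box"]))
m=im.max(2)
for r in range(165,262,6): print(r,m[r,300:336:2])
```

```text
[-0.01626782 -0.19116837  0.30758303] 0.00026522515939281157
tbar [267. 246.] [270. 322.] flip arm top [320. 214.] tab end [320. 162.] down arm end [319. 247.] tab top [320. 219.]
pawl 0.55 [311. 199.  17.  42.]
pawl 0.38 [235. 201.  81.  87.]
winder_bar 0.94 [234. 199.  81.  87.]
165 [76 76 76 79 77 85 76 78 85 76 85 75 76 84 78 83 82 85]
171 [107 105 104 108 112 111 105 107 112 110 114 109 111 110 107 104 106 105]
177 [106 107 106 104 106 108 105 106 104 109 111 108 108 107 110 105 111 109]
183 [107 107 106 108 108 111 111 106 109 112 103 104 105 114 105 111 110 105]
189 [106 112 105 111 106 107 111 106 106 107 105 107 103 104 110 105 106  98]
195 [ 99 111 111 107  77  25  84 107 111 104 106 103 109 106  43  39 112 104]
201 [105 109 109 108  70  45  81  96  96  91  97  98  94  99  49  40  93 110]
207 [ 96  99 100  50  46  41  80  64  24  30  27  22  26  90  48  43  88 115]
213 [101  97 111 114  97  76  64  27  25  20  24  21  25  87 103  95 107 105]
219 [105 103 106 108  99 107 108  54  38  43  44  37  40  92 111 111 109 111]
225 [ 99 106 102 111 107 101 100 108  41  42  36  39  85 106 109 105 104 103]
231 [ 79 104  99 106 108  94 100 105  38  38  46  42  58 113 104 106 109 106]
237 [ 40  45  70  84  81  78  82  77  29  25  40  37  71  86  89 100 109 111]
243 [ 96  92  68  59  61  62  64  33   9   7  34  63  62  55  58  72 105 109]
249 [10 11 59 58 57 65 59 17 17 13 19 64 62 54 61 64 17  8]
255 [11 42 59 58 59 61 58 22 11 13 22 63 59 64 62 66 29 13]
261 [18 47 63 59 57 61 61  6 13 15 22 63 53 58 63 62 50 21]
```

The tab no longer lies back, and the arm runs onto the wheel (rows 207–240), so the pawl is down. I'll check the T-bar angle and the leaves before handing in.

Call:
send_rows:
  series: [4,0,-3,0,0,0,0,8,0,-6,0,0,0,0,10,0,-6,0,0,0,0,10,0,-6,0,0,0,0,10,0,-6,0,0,0,0]

```text
clock: 50.65
tcp_pos: [0.5569, -0.3167, 0.3642]
orientation: [0.001, -0.666, 0.746, 0.0]
wrist_force: [-0.2, 1.1, 0.2]
finger_gap: 0.0003
```

Run:
```python
from h import *
s=get_state(); print(towell(s["tcp_pos"]))
ci=camera_info("wrist"); im=read_camera("wrist"); cv2.imwrite("pics/w22.png",im)
a,b=w2p(ci,np.array([well([.028,-.151,.219]),well([.028,-.073,.219])])); print(a,b)
g=(im.max(2)<35).astype(np.uint8); x0,y0=int(min(a[0],b[0]))-20,int(a[1])-15; h=int(b[1]-a[1])+30; sub=g[y0:y0+h,x0:x0+42]
n,l,st,c=cv2.connectedComponentsWithStats(sub); k=1+st[1:,4].argmax(); m=np.zeros((400,640),bool); m[y0:y0+h,x0:x0+42]=l==k
r=rect(ci,m,.219); print(st[k],r,"angle vs well y",r[4]-82.95)
for cam in("wrist","top"):
  c=camera_info(cam); read_camera(cam)
  for lb in("leaf_a","leaf_b","pawl","lid1_grip","tub1_mid"):
    for d in silhouettes(cam,lb)[:2]:
      r=rect(c,d["pixels"],.107); print(cam,lb,round(d["p"],2),np.round(d["box"]),r,towell([r[0]/1000,r[1]/1000,0]).round(3))
```

```text
[-0.01621455 -0.28964011  0.36419709]
[277.66960318 301.72861088] [279.53600402 356.30205992]
[   0    0   42   84 3488] (625, -147, 119, 51, 82.4) angle vs well y -0.5499999999999972
wrist leaf_a 0.73 [309. 316.  15.  31.] (588, -38, 54, 20, 83.2) [-0.02  -0.009  0.   ]
wrist leaf_b 0.73 [309. 316.  15.  31.] (588, -38, 54, 20, 83.2) [-0.02  -0.009  0.   ]
wrist lid1_grip 0.15 [312. 321.  12.  26.] (589, -35, 48, 18, 83.2) [-0.019 -0.006  0.   ]
top leaf_a 0.59 [288. 150.  33.  36.] (623, 103, 142, 123, -6.7) [-0.002  0.135  0.   ]
top leaf_a 0.55 [321. 152.  34.  38.] (609, -23, 143, 128, -7.6) [-0.001  0.008  0.   ]
top leaf_b 0.59 [288. 150.  33.  36.] (623, 103, 142, 123, -6.7) [-0.002  0.135  0.   ]
top leaf_b 0.55 [321. 152.  34.  38.] (609, -23, 143, 128, -7.6) [-0.001  0.008  0.   ]
top pawl 0.58 [371. 174.  14.   3.] (580, -176, 61, 19, -86.9) [-0.011 -0.147  0.   ]
top lid1_grip 0.45 [370. 176.  17.   5.] (580, -178, 50, 19, -86.5) [-0.01  -0.149  0.   ]
top tub1_mid 0.69 [354. 154.  32.  25.] (631, -146, 117, 106, -69.3) [ 0.036 -0.111  0.   ]
top tub1_mid 0.15 [282. 148. 114.  56.] (598, -30, 410, 193, 84.6) [-0.011 -0.     0.   ]
```

```bash
python3 -c "
from h import *
print(get_state()['clock']); print(hand_in())"
```

```text
51.3
the job is handed in; nothing more can be done
None
```

I wound the cover open by three clicks and snapped a lid on each of the three tubs. Green went into bay 3, yellow into bay 2 and red into bay 1. Then I flipped the pawl, wound the cover shut, put the pawl back down and handed in at 51 s of robot time, with no verdict reported.

- **Cover:** in the top picture both leaves are within about 2 mm of where they were at the start. I stopped turning the T-bar at about 0 rad. The last T-bar angle check (0.5° off) counts for little, because the patch it measured was too big for the bar alone.
- **Pawl:** in the wrist picture the tab no longer lies back and the arm runs onto the wheel. From the top it sits close to where it was at the start.
- **Lids:** each stopped at its seated height under 27 to 51 N, and each tub lifted with its lid.
- **Tubs:** after the first placing, the red tub was found about 12 mm off in both x and y. This was either the announced knock or drag when I let go. I re-gripped it and set it down again, and it then measured (-2, 153) mm in the well frame, standing on the floor. The other two were centred to about 3 mm. I could not check the tubs again once the cover was shut.

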